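# Press a dowel home with the fixture's locking pliers and release them

## Robot

A 6-joint arm with a two-finger parallel gripper is mounted at the origin on the work surface. World frame = base frame: x ahead of the robot, y to its left, z up, the work surface at z = 0. Lengths are in mm, angles in rad, forces in N, time in s.
With the tool pointing down it reaches from about 400 to 925 mm from the base axis. Payload 12.5 kg.
Tool frame: the origin (TCP) lies between the finger pads; the fingertips stand 11 mm ahead of it and the grasp point (between the pads) lies 8 mm behind it; y points along the fingers, x is the direction in which the jaws open and shut, and the axes are right-handed (so a half turn about y gives the same grasp; the last joint's range is limited). The gripper opens to 95 mm and grips with 3 to 60 N. Pads are 20 mm wide; open, the fingers measure 119 mm over their backs; the gripper's body (75 mm by 180 mm) begins 59 mm behind the grasp point.
Start: joints at [-1.212, 0.491, 1.559, -0, 1.092, -0.106], TCP at [280.177, -558.703, 202.661] pointing down, gripper open.
Joint ranges: [-3.1, 3.1], [-0.84, 2.19], [0.05, 2.79], [-1.13, 4.28], [0.06, 2.93], [-2.69, 2.69]. Speed limits (rad/s): [2.22, 2.22, 2.79, 3.14, 3.14, 3.14].

## Interface

Orientations are given as [roll, pitch, yaw] about the fixed x, y, z axes, in that order (R = Rz(yaw) Ry(pitch) Rx(roll)).
In Python, from cell import env gives the robot as it stands.
- The arm moves only by the tool jog_arm, never from a script. Its argument "series" is a list of rows, each an object of numbers: "dx", "dy", "dz": the shift along the world's x, y, z in m; "rx", "ry", "rz": the turn, a rotation vector about the world's x, y, z in degrees; "gripper": the opening, from 0 (shut) to 1 (fully open). A call has 1 to 12 rows; each row shifts and turns the commanded pose from where the row before left it; what a row does not reach is not made up. A row lasts 1/10 s, in which the tool goes at most 50 mm and 8.59 degrees, less where a joint would pass 70% of its speed; a pose out of reach is approached as far as the arm can. A call is refused whole if a number of a shift passes 0.05 or a number of a turn 8.59, either way. A call with a gripper value outside its range is refused whole. The fingers move at their own pace and stop on an object; the grip force is fixed at half the most. Time passes only in rows, so rows that do not move let the fingers close. It gives the time, the measured TCP pose, the force and the opening at its end, in the units of the state.
- env.state(): the state, without advancing time (a new reading comes with each control period).
- env.read_camera(name): name is "side" or "top"; returns the picture (400x640x3 uint8, red, green, blue); there is no depth.
- env.camera_info(name): a dict with "camera_matrix" (3x3 intrinsics, pixels), "R" (3x3) and "t" (3): a world point X has camera coordinates R X + t. Camera axes: x right, y down, z forward; pixel columns grow to the right and rows downward; lengths in mm; the calibration is good to about 2 mm. A picture is of the moment at which its call begins. camera_info takes no time and is no camera call.
- env.job_done(): hands the job in, once; it reports no verdict.
The state is a dict: "t": time; "joints": joint angles; "qvel": joint speeds; "tau": joint torques, N m; "eef_pos": TCP position; "tcp_rot": TCP orientation; "ft_force": force on the tool from outside, world axes, zero at the start; "moment": the same for the moment, N m; "opening": opening from 0.0 (shut) to 1.0 (fully open).
Only numpy, scipy, OpenCV 4.12 (cv2) and the standard library are available. Lean on these libraries where they do the work, as an engineer would, in place of code of your own. Each camera call takes 0.05 s, during which the arm holds its last target.

## Task

Press the headed dowel fully home with the locking pliers on the fixture plate: squeeze the two handles together until they pass over centre and lock, and let go so that the pliers stay locked by themselves. Then pull the release lever outwards to free them, without prying at the handles, and leave them wide open with the dowel home. Never shove the pliers round on their lightly bolted mount or squeeze with more than about 60 N, and leave the things round about where they are.

Things in the scene. Friction and masses are not known exactly. Their poses are not given: they have to be found in the camera images.
- fixture: Aluminium plate 300 x 240 x 15 mm, bolted down; origin at the centre of its underside. Its +x runs to the jaws of the pliers, +y to their moving handle. Coordinates below are (x, y, z) in mm in its frame. The pliers lie flat in the level plane z = 75 on a foot (top at z = 23) with posts under the fixed handle at x = -55 and 95. A dial gauge on a post stands at (105, -75), 107 high.
- mount (a point): Point of the plate at (140, 0, 75), in the dowel's block, axes as the plate's. The pliers were bolted on by eye, skewed by up to 0.06 rad about the upright axis here. The skew is NOT measured: it shifts the handles (at x = 10) up to 8 mm and the paddle up to 15 mm sideways from the places given, so find them by touch or sight.
- grip_mid (a point): Point of the plate at (10, 12.5, 75), axes as the plate's: half-way between the outer faces of the open handles where they are best squeezed (skew zero). At x = 10 these faces are at y = -15 (fixed handle) and 40 (moving handle open, slanting 0.41 rad outwards; locked: 11): 55 mm over both open, 26 locked. Only the moving one moves: a gripper squeezing both must shift to -y as it closes.
- handle_hinge (a point): Point of the plate at (80, 12, 75), axes as the plate's: about where the moving handle is hinged (skew zero). Both handles are steel bars 10 mm wide, 16 to 18 mm high, centred at z = 75, open underneath. The fixed one is rigid, along y = -10 from x = -70 to 85; the moving one runs back from the hinge, to x = -72 when locked, and then rests on a hard stop.
- paddle_locked (a point): Point of the plate at (-103, 1, 75), axes as the plate's: centre of the release lever's dark paddle when locked (skew zero). It is 50 mm long (x), 8 thick (y), 18 high, behind both handles at x = -128 to -78, and rides on the moving handle (open: at about (-94, 75)). Its -y side and underside are free. Pull it to +y with 2 to 5 N, some 60 mm, until the lock lets go; it springs back.
- shove (a joint): How far the pliers have been shoved round on their lightly bolted mount since the start (rad), about the mount point; 0 at the start. They slip when the net sideways force (one handle against the other) at x = 10 passes about 10 N; more than 0.02 rad, which is 2.6 mm at the handles, spoils the set-up.
- handle (a joint): Angle of the moving handle (rad): 0 wide open, grows as it closes; over centre from about 0.4, end stop (locked) at 0.495. Squeezing at x = 10 takes up to about 14 N on each handle (pushing one handle alone only shoves the pliers round), then the force falls and it snaps over centre; let go before that, it springs open.
- release (a joint): Angle of the release lever on the moving handle (rad): 0 at rest, grows to 0.6 as the paddle is pulled outwards (+y); its pivot is at x = 0 on the handle.
- dowel (a joint): How far the dowel has gone in (m) from its most proud position: starts at 0 to 0.0008, home at 0.0026. Steel dowel with a 12 mm head, lying along y in the aluminium block between the jaws at x = 140; the jaw presses it in as the handles close, and friction keeps it there.
- ring_gauge: bystander on the plate: steel ring, 34 mm across, 12 mm high; origin under its centre
- plug_gauge: bystander on the plate: small steel plug on end, 22 mm across, 26 mm high; origin under its centre
- gauge_block: bystander on the plate: steel block 35 x 12 x 12 mm; origin under its centre
- caliper: bystander on the bench: steel caliper 190 mm long, lying flat; origin under its beam
- driver: bystander on the bench: screwdriver with a black handle
- parts_tray: bystander on the bench: grey open tray 140 x 100 x 30 mm with one steel bush in it; origin under its centre

How it is judged:
By the outcome, as a careful person would: the job done as asked, in the order asked, and still so for the second after the job is handed in, with the robot touching nothing.
It also fails if it takes over 72 s, if anything falls off the work surface, if the arm or the gripper's body presses on something with over 40 N, if the wrist force passes 120 N, or if a joint passes its speed limit or range.

## Working session

There is one attempt and no reset: what is moved stays moved. The work goes in short steps, Python scripts to look and compute and a tool call to move; the robot and the scene stay as the last step left them, time stands still between calls to the robot, and variables do not carry over. Pictures are saved under pics/ and viewed, and the job is handed in when it is done.

Besides the shell and the picture viewer there is one more tool, called after ">>>" as name(argument=value, ...), one argument or row to a line, values as JSON. jog_arm: Moves the arm, as the interface text tells. Its arguments: {"type":"object","properties":{"series":{"type":"array"}},"required":["series"]}

```bash
ls; mkdir -p pics; python3 - <<'E'
from cell import env
import cv2
s=env.state();print(s)
for n in("side","top"):
    im=env.read_camera(n);cv2.imwrite(f"pics/{n}0.png",im[:,:,::-1]);print(n,env.camera_info(n))
E
```

```text
pics
{'t': 0.0, 'joints': array([-1.21158823e+00,  4.91550964e-01,  1.55944632e+00, -1.45603364e-05,
        1.09164881e+00, -1.05565914e-01]), 'qvel': array([ 0.00073955, -0.00139941, -0.00096801,  0.00045486,  0.00115191,
        0.00032221]), 'tau': array([-7.49904825e-05, -6.12643576e+01, -2.58180696e+01,  6.92777149e-02,
        4.81838908e-02, -9.21571291e-05]), 'eef_pos': array([ 280.08859474, -558.45612658,  202.06815996]), 'tcp_rot': array([-1.57069817e+00,  1.04893717e-03, -1.10601555e+00]), 'ft_force': array([-0.20885067, -0.50425282, -0.77633085]), 'moment': array([ 0.00770406,  0.01066884, -0.00059069]), 'opening': 0.9973865727308983}
side {'camera_matrix': array([[374.81984855,   0.        , 319.90427731],
       [  0.        , 374.81984855, 199.12001266],
       [  0.        ,   0.        ,   1.        ]]), 'R': array([[ 0.99290251, -0.11607058,  0.02592718],
       [-0.0395717 , -0.52800129, -0.84832112],
       [ 0.11215471,  0.84127419, -0.52884692]]), 't': array([-512.51992763,  127.3440685 ,  887.77861161])}
top {'camera_matrix': array([[466.43592733,   0.        , 321.24795666],
       [  0.        , 466.43592733, 195.35324565],
       [  0.        ,   0.        ,   1.        ]]), 'R': array([[ 0.03022475, -0.99946189, -0.0127431 ],
       [-0.99762694, -0.02937532, -0.06227018],
       [ 0.06186234,  0.01459496, -0.99797797]]), 't': array([  71.47250778,  523.85121199, 1565.3251362 ])}
```

View pics/side0.png

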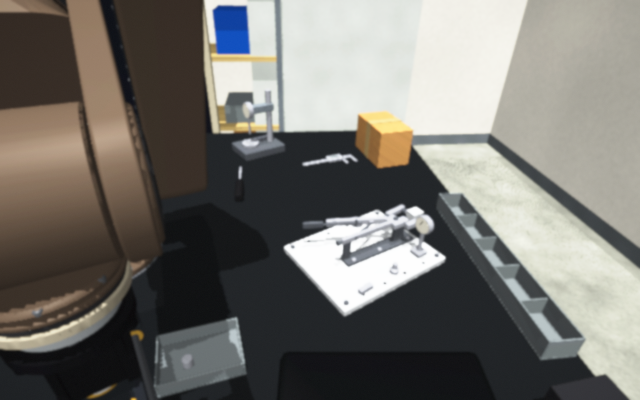

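View pics/top0.png

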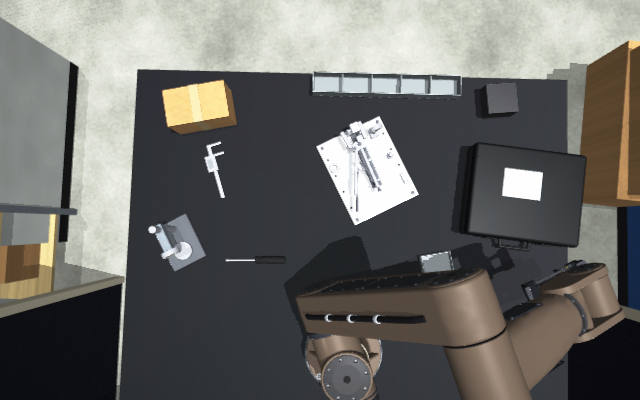

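The top view shows the plate around (367,170), with its long axis tilted, jaws near (355,130) and handles towards (355,205). I'll measure the plate and zoom in.

```bash
cat > h.py <<'E'
import numpy as np, cv2
from cell import env
def ray(n,u,v,z):
    c=env.camera_info(n);K=c["camera_matrix"];R=c["R"];t=c["t"]
    d=R.T@np.linalg.solve(K,np.array([u,v,1.]));o=-R.T@t
    return o+d*(z-o[2])/d[2]
def proj(n,X):
    c=env.camera_info(n);p=c["camera_matrix"]@(c["R"]@np.asarray(X,float)+c["t"]);return p[:2]/p[2]
def crop(n,fn,u0,v0,u1,v1,s):
    im=env.read_camera(n)[:,:,::-1];cv2.imwrite(fn.replace('.png','_f.png'),im)
    cv2.imwrite(fn,cv2.resize(im[v0:v1,u0:u1],None,fx=s,fy=s,interpolation=cv2.INTER_CUBIC));return im
E
python3 - <<'E'
from h import *
im=cv2.imread("pics/top0.png")
cv2.imwrite("pics/t1.png",cv2.resize(im[110:230,305:430],None,fx=5,fy=5,interpolation=cv2.INTER_CUBIC)[:600])
im2=cv2.imread("pics/side0.png")
cv2.imwrite("pics/s1.png",cv2.resize(im2[195:320,275:455],None,fx=4.4,fy=4.4,interpolation=cv2.INTER_CUBIC))
g=cv2.cvtColor(im,cv2.COLOR_BGR2GRAY)
m=((g>110)*255).astype(np.uint8);m[:105]=0;m[235:]=0;m[:,:300]=0;m[:,430:]=0
cs,_=cv2.findContours(m,cv2.RETR_EXTERNAL,cv2.CHAIN_APPROX_NONE);c=max(cs,key=cv2.contourArea)
r=cv2.minAreaRect(c);b=cv2.boxPoints(r);print(r,b)
for p in b: print(ray("top",*p,15))
E
```

```text
((365.800048828125, 168.10000610351562), (93.91485595703125, 71.10696411132812), 63.43495178222656) [[313.00006 142.     ]
 [376.60004 110.20001]
 [418.60004 194.20001]
 [355.00006 226.     ]]
[703.55488616 120.82658544  15.        ]
[819.66074269 -93.83099438  15.        ]
[ 535.21487993 -242.42647712   15.        ]
[421.25120663 -30.04296243  15.        ]
```

View pics/t1.png

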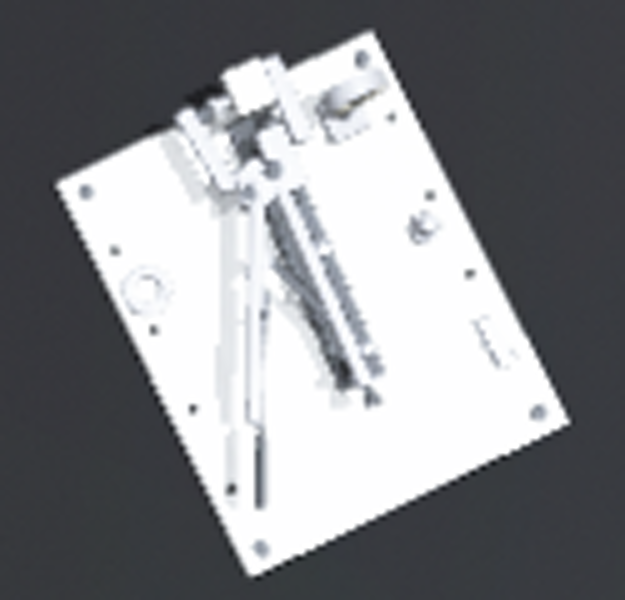

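View pics/s1.png

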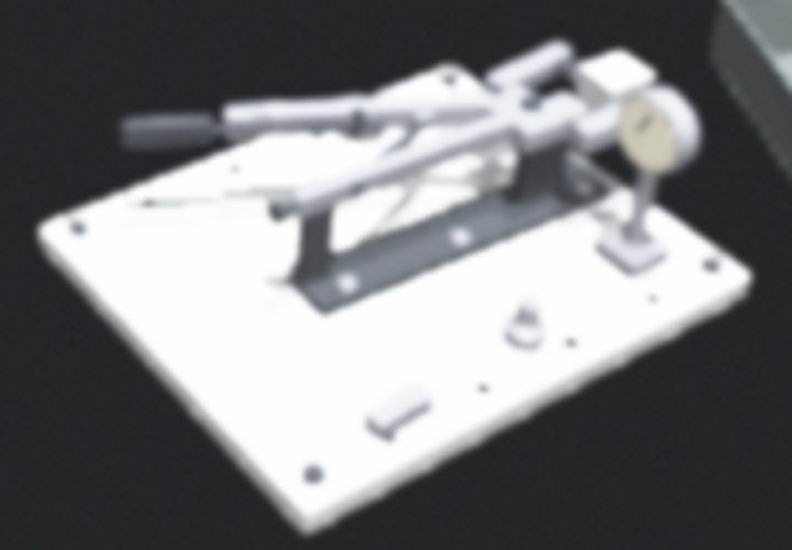

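```bash
cat >> h.py <<'E'
def subpix(im,z=15):
    pass
E
python3 - <<'E'
from h import *
from scipy.optimize import least_squares
im=cv2.imread("pics/top0.png");g=cv2.cvtColor(im,cv2.COLOR_BGR2GRAY)
m=((g>140)*255).astype(np.uint8);m[:113]=0;m[235:]=0;m[:,:300]=0;m[:,430:]=0
cs,_=cv2.findContours(m,cv2.RETR_EXTERNAL,cv2.CHAIN_APPROX_NONE);c=max(cs,key=cv2.contourArea)[:,0,:]
P=np.array([ray("top",*p,15)[:2] for p in c])
def loc(q,P):
    a=q[2];d=P-q[:2];return np.c_[d@[np.cos(a),np.sin(a)],d@[-np.sin(a),np.cos(a)]]
def f(q):
    L=loc(q,P);ax=150-abs(L[:,0]);ay=120-abs(L[:,1]);return np.where(abs(ax)<abs(ay),ax,ay)
q0=[620,-60,np.arctan2(150,280)-0]
# +x direction: from bottom(421,-30)->(703,121)
r=least_squares(f,q0,loss="soft_l1",f_scale=1.5);print(r.x,np.median(abs(f(r.x))))
q=r.x;a=q[2]
def W(x,y,z):return [q[0]+x*np.cos(a)-y*np.sin(a),q[1]+x*np.sin(a)+y*np.cos(a),z]
np.save("plate.npy",q)
for u,v in[(379.4,116),(316.4,147),(355,225.4),(419,194.4)]:print(loc(q,ray("top",u,v,15)[None,:2]))
for nm,n,u,v,s in(("top0","top",305,110,5),("side0","side",275,195,4.4)):
    im=cv2.imread(f"pics/{nm}.png");u1,v1=(430,230) if n=="top" else(455,320)
    o=cv2.resize(im[v:v1,u:u1],None,fx=s,fy=s,interpolation=cv2.INTER_CUBIC)
    for X in[(150,120,15),(150,-120,15),(-150,-120,15),(-150,120,15),(140,0,75),(-70,-10,75),(85,-10,75),(80,12,75),(10,40,75),(-94,75,75),(105,-75,107)]:
        p=proj(n,W(*X));cv2.circle(o,tuple(int(x) for x in((p[0]+.5-u)*s,(p[1]+.5-v)*s)),4,(0,0,255),1)
    cv2.imwrite(f"pics/{nm}_ov.png",o)
E
```

```text
[ 6.13275488e+02 -6.46072086e+01  4.84912185e-01] 0.9753116099958419
[[ 146.7049674  -121.67169672]]
[[145.67474802 119.09912862]]
[[-151.96185844  119.19146425]]
[[-153.14886833 -121.84052561]]
```

View pics/top0_ov.png

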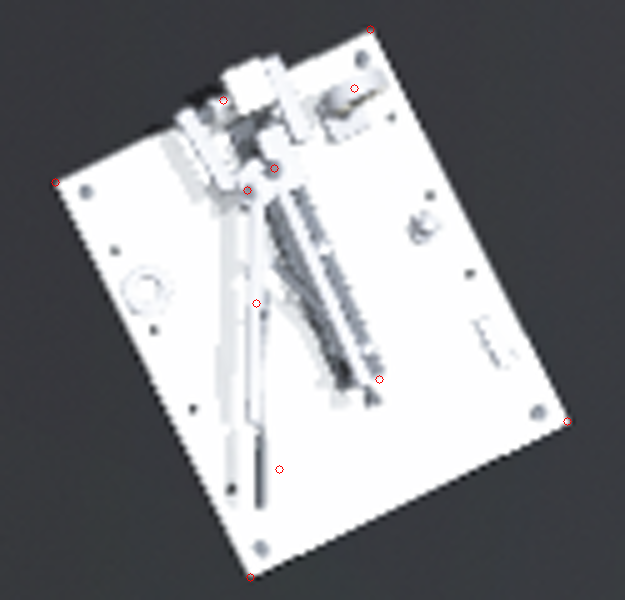

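View pics/side0_ov.png

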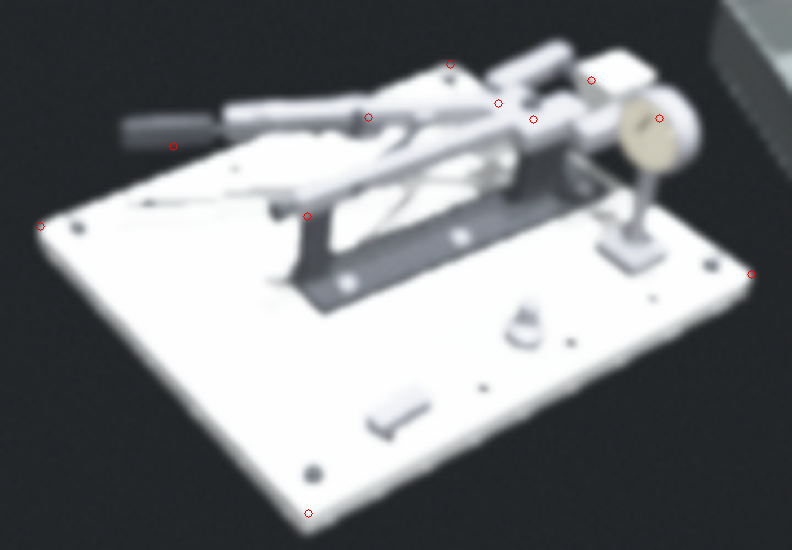

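```bash
cat >> h.py <<'E'
q=np.load("plate.npy")
def L(X):
    a=q[2];d=np.asarray(X)[:2]-q[:2];return np.array([d@[np.cos(a),np.sin(a)],d@[-np.sin(a),np.cos(a)]])
def W(x,y,z=75):
    a=q[2];return np.array([q[0]+x*np.cos(a)-y*np.sin(a),q[1]+x*np.sin(a)+y*np.cos(a),z])
def tri(pt,ps):
    A=[];b=[]
    for n,p in(("top",pt),("side",ps)):
        c=env.camera_info(n);P=c["camera_matrix"]@np.c_[c["R"],c["t"]]
        for k in(0,1):
            r=P[k]-p[k]*P[2];r=r/np.linalg.norm(r[:3]);A.append(r[:3]);b.append(-r[3])
    x,res,_,_=np.linalg.lstsq(np.array(A),np.array(b),rcond=None);return x,res
E
python3 - <<'E'
from h import *
im=cv2.imread("pics/top0.png");g=cv2.cvtColor(im,cv2.COLOR_BGR2GRAY)
print(g[195:215,350:364])
S=cv2.cvtColor(cv2.imread("pics/side0.png"),cv2.COLOR_BGR2GRAY)
print(S[216:232,300:328])
# stretched
o=np.clip((g.astype(float)-170)*3,0,255).astype(np.uint8)
cv2.imwrite("pics/t2.png",cv2.resize(o[110:230,305:430],None,fx=5,fy=5,interpolation=cv2.INTER_CUBIC))
E
```

```text
[[253 242 254 254 254 241 187 186 247 254 254 254 254 254]
 [252 229 243 254 254 253 222 169 247 254 254 254 254 254]
 [228 229 243 254 254 252 133 158 238 254 254 254 254 254]
 [227 229 244 254 254 252 139 149 225 254 254 254 254 254]
 [226 228 244 254 254 252 136 149 224 254 254 254 254 254]
 [226 226 244 254 254 251  94 149 224 254 254 254 254 254]
 [227 226 242 254 254 251  94 149 224 254 254 254 254 254]
 [227 226 242 254 254 251  96 148 224 254 254 254 254 254]
 [229 226 242 254 254 251  98 149 223 254 254 254 254 254]
 [229 228 242 254 254 251  99 149 222 254 254 254 254 254]
 [228 225 242 254 254 251 101 149 222 254 254 254 254 254]
 [217 188 239 254 254 251 102 148 222 254 254 254 254 254]
 [156  67 200 254 254 251 102 148 222 254 254 254 254 254]
 [144 116 213 254 254 251 102 148 222 254 254 254 254 254]
 [228 229 244 254 254 251 103 149 221 254 254 254 254 254]
 [236 227 244 254 254 251 102 150 224 254 254 254 254 254]
 [254 238 247 254 254 252 155 182 243 254 254 254 254 254]
 [254 254 254 254 254 254 254 250 254 254 254 254 254 254]
 [254 254 254 254 254 254 254 254 254 
[... 1253 characters left out ...]
 38  43  56  71  80  83  84  83  83  82  82  81  80  79  78  77  78  78
   77  77  76  75  72  64  57  61  81 102]
 [ 38  42  54  67  75  77  77  77  76  75  75  74  74  71  70  69  69  67
   65  64  65  64  59  50  43  48  62  83]
 [ 38  40  47  56  62  64  65  64  64  64  62  61  60  59  56  55  54  52
   51  50  48  48  47  49  54  66  92 130]
 [ 37  38  41  45  48  49  48  47  48  47  48  47  45  45  44  43  42  41
   41  41  41  47  60  88 118 146 177 215]
 [ 38  38  38  39  39  39  40  39  38  39  38  38  38  38  38  39  38  41
   45  54  66  89 125 173 213 232 241 248]
 [ 37  37  38  37  38  37  37  38  38  37  37  37  36  38  39  42  48  61
   87 117 143 176 215 239 249 252 252 251]]
```

View pics/t2.png

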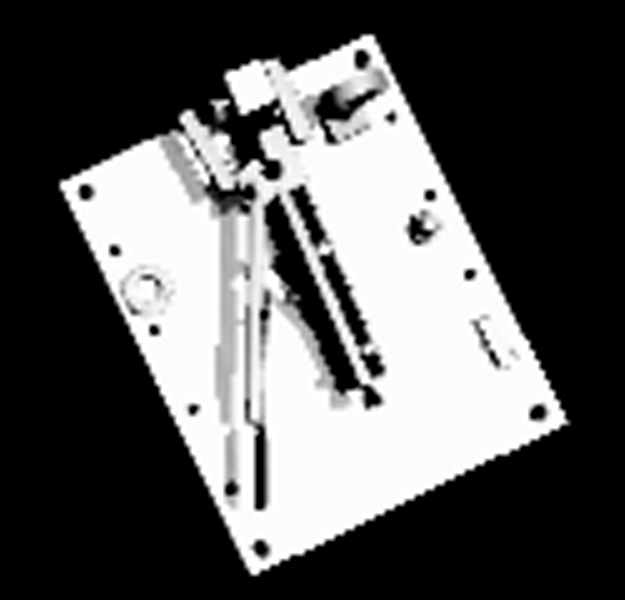

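```bash
python3 - <<'E'
from h import *
X,r=tri((356.6,203.7),(311.5,223.5));print("tri paddle",X,r,L(X))
print("paddle top z75-84",[L(ray("top",356.6,203.7,z)).round(1) for z in(75,84)])
for u,v in((280,192),(365,383)):print("fixed",L(ray("top",305+u/5-.5,110+v/5-.5,80)))
# predicted for skew s
m=np.array([140,0])
for s in(-.06,-.05,-.04,0):
    R=np.array([[np.cos(s),-np.sin(s)],[np.sin(s),np.cos(s)]])
    print(s,m+R@(np.array([-94,75])-m),m+R@(np.array([-70,-10])-m),m+R@(np.array([10,12.5])-m))
print(W(10,12.5),env.state()["eef_pos"])
E
```

```text
tri paddle [492.38205163 -29.49794035  78.35921357] [4.39705812] [-90.59083668  87.41386569]
paddle top z75-84 [array([-89.3,  86.4]), array([-89.4,  87.1])]
fixed [68.89193608 -5.76371768]
fixed [-67.84587835   0.27655799]
-0.06 [-89.08162586  88.89661801] [-70.22175345   2.61043596] [10.98347989 20.27282759]
-0.05 [-89.95912324  86.60139514] [-70.23734638   0.50812294] [10.78720576 18.98167026]
-0.04 [-90.81362489  84.2975122 ] [-70.23191574  -1.59424089] [10.60385281 17.68861478]
0 [-94.  75.] [-70. -10.] [10.  12.5]
[616.2960132  -48.88695331  75.        ] [ 280.13089877 -558.47740634  202.14036655]
```

>>> jog_arm(
  series=[
    {"dx":0.026,"dy":0.04,"rz":-0.4},
    {"dx":0.026,"dy":0.04,"rz":-0.4},
    {"dx":0.026,"dy":0.04,"rz":-0.4},
    {"dx":0.026,"dy":0.04,"rz":-0.4},
    {"dx":0.026,"dy":0.04},
    {"dx":0.026,"dy":0.04},
    {"dx":0.026,"dy":0.04},
    {"dx":0.026,"dy":0.04},
    {"dx":0.026,"dy":0.04},
    {"dx":0.026,"dy":0.04},
    {"dx":0.026,"dy":0.04},
    {"dx":0.026,"dy":0.03},
  ],
)

```text
$.series[0]: bad value
```

>>> jog_arm(
  series=[
    {"dx":0.026,"dy":0.04,"dz":0,"rx":0,"ry":0,"rz":-0.4,"gripper":1},
    {"dx":0.026,"dy":0.04,"dz":0,"rx":0,"ry":0,"rz":-0.4,"gripper":1},
    {"dx":0.026,"dy":0.04,"dz":0,"rx":0,"ry":0,"rz":-0.4,"gripper":1},
    {"dx":0.026,"dy":0.04,"dz":0,"rx":0,"ry":0,"rz":-0.4,"gripper":1},
    {"dx":0.026,"dy":0.04,"dz":0,"rx":0,"ry":0,"rz":0,"gripper":1},
    {"dx":0.026,"dy":0.04,"dz":0,"rx":0,"ry":0,"rz":0,"gripper":1},
    {"dx":0.026,"dy":0.04,"dz":0,"rx":0,"ry":0,"rz":0,"gripper":1},
    {"dx":0.026,"dy":0.04,"dz":0,"rx":0,"ry":0,"rz":0,"gripper":1},
    {"dx":0.026,"dy":0.04,"dz":0,"rx":0,"ry":0,"rz":0,"gripper":1},
    {"dx":0.026,"dy":0.04,"dz":0,"rx":0,"ry":0,"rz":0,"gripper":1},
    {"dx":0.026,"dy":0.04,"dz":0,"rx":0,"ry":0,"rz":0,"gripper":1},
    {"dx":0.026,"dy":0.03,"dz":0,"rx":0,"ry":0,"rz":0,"gripper":1},
  ],
)

```text
t: 1.3
eef_pos: [592.8, -86.2, 202.5]
tcp_rot: [-1.571, 0.0, -1.133]
ft_force: [-0.0, -0.7, -0.4]
opening: 0.997
```

>>> jog_arm(
  series=[
    {"dx":0.021,"dy":0.0435,"dz":0},
    {"dx":0,"dy":0,"dz":-0.04},
    {"dx":0,"dy":0,"dz":-0.04},
    {"dx":0,"dy":0,"dz":0},
  ],
)

```text
$.series[0]: bad value
```

>>> jog_arm(
  series=[
    {"dx":0.021,"dy":0.0435,"dz":0,"rx":0,"ry":0,"rz":0,"gripper":1},
    {"dx":0,"dy":0,"dz":-0.04,"rx":0,"ry":0,"rz":0,"gripper":1},
    {"dx":0,"dy":0,"dz":-0.04,"rx":0,"ry":0,"rz":0,"gripper":1},
    {"dx":0,"dy":0,"dz":0,"rx":0,"ry":0,"rz":0,"gripper":1},
  ],
)

```text
t: 1.7
eef_pos: [610.7, -44.3, 118.0]
tcp_rot: [-1.578, 0.005, -1.133]
ft_force: [-0.3, -0.5, 0.1]
opening: 0.997
```

```bash
python3 - <<'E'
from h import *
crop("top","pics/t3.png",305,110,430,230,5);crop("side","pics/s3.png",275,165,455,300,4.4)
s=env.state();print(s["eef_pos"],L(s["eef_pos"]),s["ft_force"],s["t"])
E
```

```text
[613.26260073 -45.33099773 123.02067262] [ 8.97383176 17.05997698] [ 0.26743387 -0.07752223 -0.18683953] 1.8
```

View pics/s3.png

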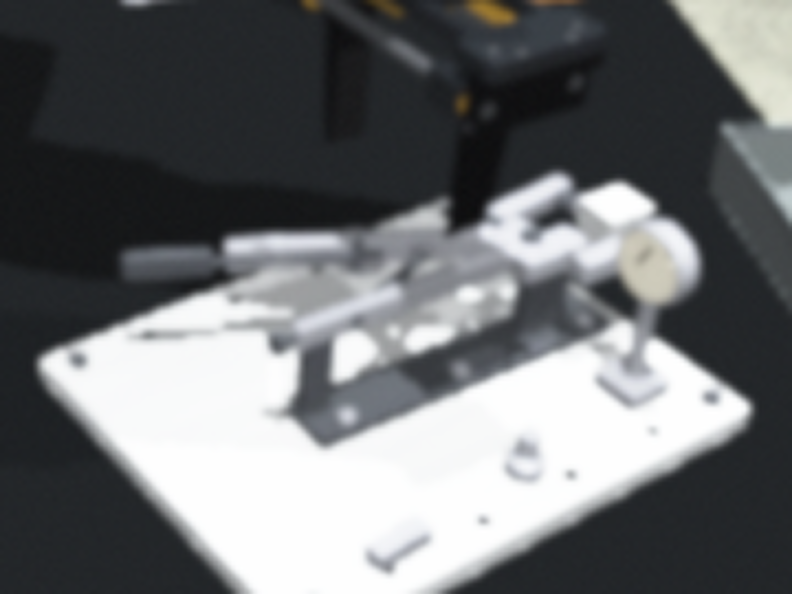

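>>> jog_arm(
  series=[
    {"dx":0.001,"dy":0.0025,"dz":-0.02,"rx":0,"ry":0,"rz":0,"gripper":1},
    {"dx":0,"dy":0,"dz":-0.02,"rx":0,"ry":0,"rz":0,"gripper":1},
    {"dx":0,"dy":0,"dz":-0.016,"rx":0,"ry":0,"rz":0,"gripper":1},
    {"dx":0,"dy":0,"dz":0,"rx":0,"ry":0,"rz":0,"gripper":1},
    {"dx":0,"dy":0,"dz":0,"rx":0,"ry":0,"rz":0,"gripper":1},
  ],
)

```text
t: 2.3
eef_pos: [615.1, -43.2, 68.6]
tcp_rot: [-1.569, -0.001, -1.134]
ft_force: [-0.1, -1.2, -0.4]
opening: 0.998
```

```bash
cat >> h.py <<'E'
def rep():
    s=env.state();a=q[2]-0.05;f=s["ft_force"]
    m=np.array([140,0]);l=L(s["eef_pos"])-m;c,sn=np.cos(.05),np.sin(.05)
    p=m+np.array([c*l[0]-sn*l[1],sn*l[0]+c*l[1]])
    print("t",round(s["t"],2),"pliers xy",p.round(2),"z",s["eef_pos"][2].round(1),"Fx",(f[0]*np.cos(a)+f[1]*np.sin(a)).round(2),"Fy",(-f[0]*np.sin(a)+f[1]*np.cos(a)).round(2),"Fz",f[2].round(2),"open mm",(95*s["opening"]).round(2),"yaw",s["tcp_rot"][2].round(3))
E
python3 -c "
from h import *
crop('side','pics/s4.png',275,165,455,300,4.4);rep()"
```

```text
Traceback (most recent call last):
  File "h.py", line 30, in rep
    print("t",round(s["t"],2),"pliers xy",p.round(2),"z",s["eef_pos"][2].round(1),"Fx",(f[0]*np.cos(a)+f[1]*np.sin(a)).round(2),"Fy",(-f[0]*np.sin(a)+f[1]*np.cos(a)).round(2),"Fz",f[2].round(2),"open mm",(95*s["opening"]).round(2),"yaw",s["tcp_rot"][2].round(3))
                                                                                                                                                                                                            ^^^^^^^^^^^^^^^^^^^^^^^
AttributeError: 'float' object has no attribute 'round'
```

View pics/s4.png

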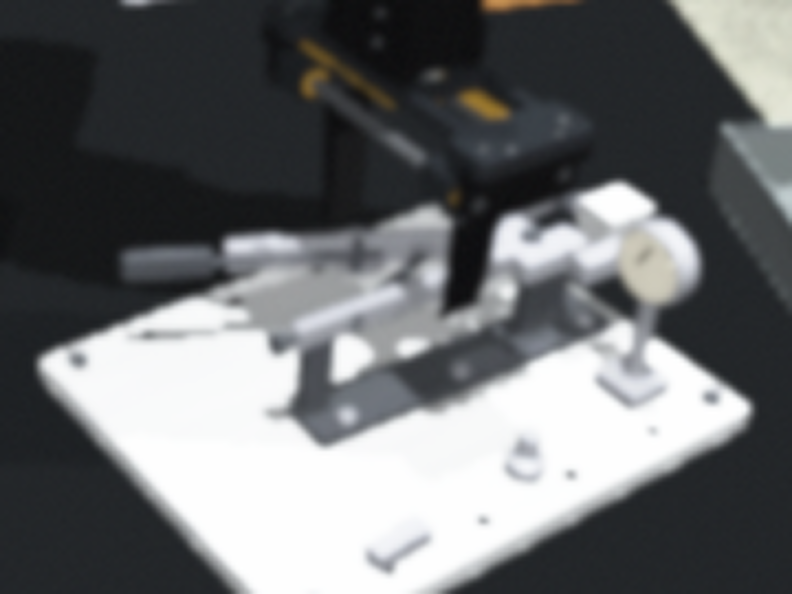

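The near finger stands at (470,290), outside the fixed handle, and the far one sits beyond the moving handle. I'll close partway and touch off.

>>> jog_arm(
  series=[
    {"dx":0,"dy":0,"dz":0,"rx":0,"ry":0,"rz":0,"gripper":0.7},
    {"dx":0,"dy":0,"dz":0,"rx":0,"ry":0,"rz":0,"gripper":0.7},
    {"dx":0,"dy":0,"dz":0,"rx":0,"ry":0,"rz":0,"gripper":0.7},
    {"dx":0,"dy":0,"dz":0,"rx":0,"ry":0,"rz":0,"gripper":0.7},
  ],
)

```text
t: 2.75
eef_pos: [614.2, -42.7, 66.9]
tcp_rot: [-1.571, -0.0, -1.134]
ft_force: [-0.3, 0.3, 0.0]
opening: 0.731
```

```bash
sed -i 's/(95\*s\["opening"\]).round(2)/round(95*float(s["opening"]),2)/' h.py
python3 -c "
from h import *
rep()"
```

```text
t 2.75 pliers xy [10.27 12.45] z 66.9 Fx -0.17 Fy 0.4 Fz 0.0 open mm 69.48 yaw -1.134
```

>>> jog_arm(
  series=[
    {"dx":-0.0008,"dy":0.0018,"dz":0,"rx":0,"ry":0,"rz":0,"gripper":0.7},
    {"dx":-0.0004,"dy":0.0009,"dz":0,"rx":0,"ry":0,"rz":0,"gripper":0.7},
    {"dx":0,"dy":0,"dz":0,"rx":0,"ry":0,"rz":0,"gripper":0.7},
  ],
)

```text
t: 3.05
eef_pos: [612.9, -39.8, 66.6]
tcp_rot: [-1.571, -0.0, -1.134]
ft_force: [-1.0, 1.0, -0.4]
opening: 0.699
```

```bash
python3 -c "
from h import *
rep()"
```

```text
t 3.05 pliers xy [10.27 15.67] z 66.6 Fx -0.47 Fy 1.33 Fz -0.37 open mm 66.41 yaw -1.134
```

>>> jog_arm(
  series=[
    {"dx":-0.0004,"dy":0.0009,"dz":0,"rx":0,"ry":0,"rz":0,"gripper":0.7},
    {"dx":0,"dy":0,"dz":0,"rx":0,"ry":0,"rz":0,"gripper":0.7},
  ],
)

```text
t: 3.25
eef_pos: [612.5, -39.0, 66.6]
tcp_rot: [-1.571, -0.0, -1.134]
ft_force: [0.4, -0.6, 0.5]
opening: 0.7
```

```bash
python3 -c "
from h import *
rep()"
```

```text
t 3.25 pliers xy [10.28 16.56] z 66.6 Fx 0.08 Fy -0.73 Fz 0.47 open mm 66.5 yaw -1.134
```

>>> jog_arm(
  series=[
    {"dx":-0.0002,"dy":0.0005,"dz":0,"rx":0,"ry":0,"rz":0,"gripper":0.7},
    {"dx":0,"dy":0,"dz":0,"rx":0,"ry":0,"rz":0,"gripper":0.7},
  ],
)

```text
t: 3.45
eef_pos: [612.4, -38.6, 66.7]
tcp_rot: [-1.571, -0.0, -1.134]
ft_force: [0.3, 0.3, 0.2]
opening: 0.696
```

```bash
python3 -c "
from h import *
rep()"
```

```text
t 3.45 pliers xy [10.33 17.  ] z 66.7 Fx 0.41 Fy 0.19 Fz 0.24 open mm 66.1 yaw -1.134
```

>>> jog_arm(
  series=[
    {"dx":-0.0002,"dy":0.0005,"dz":0,"rx":0,"ry":0,"rz":0,"gripper":0.7},
    {"dx":0,"dy":0,"dz":0,"rx":0,"ry":0,"rz":0,"gripper":0.7},
  ],
)

```text
t: 3.65
eef_pos: [612.1, -38.1, 66.7]
tcp_rot: [-1.571, -0.0, -1.134]
ft_force: [0.5, -0.0, 0.4]
opening: 0.701
```

```bash
python3 -c "
from h import *
rep()"
```

```text
t 3.65 pliers xy [10.31 17.52] z 66.7 Fx 0.46 Fy -0.23 Fz 0.44 open mm 66.62 yaw -1.134
```

>>> jog_arm(
  series=[
    {"dx":-0.0002,"dy":0.0004,"dz":0,"rx":0,"ry":0,"rz":0,"gripper":0.7},
    {"dx":0,"dy":0,"dz":0,"rx":0,"ry":0,"rz":0,"gripper":0.7},
  ],
)

```text
t: 3.85
eef_pos: [611.9, -37.7, 66.7]
tcp_rot: [-1.571, -0.0, -1.134]
ft_force: [-0.0, 0.0, 0.0]
opening: 0.698
```

```bash
python3 -c "
from h import *
rep()"
```

```text
t 3.85 pliers xy [10.31 18.  ] z 66.7 Fx -0.01 Fy 0.03 Fz 0.05 open mm 66.26 yaw -1.134
```

>>> jog_arm(
  series=[
    {"dx":-0.0002,"dy":0.0004,"dz":0,"rx":0,"ry":0,"rz":0,"gripper":0.7},
    {"dx":0,"dy":0,"dz":0,"rx":0,"ry":0,"rz":0,"gripper":0.7},
  ],
)

```text
t: 4.05
eef_pos: [611.7, -37.3, 66.7]
tcp_rot: [-1.571, -0.0, -1.134]
ft_force: [0.8, 0.1, 0.7]
opening: 0.701
```

```bash
python3 -c "
from h import *
rep()"
```

```text
t 4.05 pliers xy [10.29 18.44] z 66.7 Fx 0.74 Fy -0.26 Fz 0.72 open mm 66.57 yaw -1.134
```

>>> jog_arm(
  series=[
    {"dx":-0.0002,"dy":0.0005,"dz":0,"rx":0,"ry":0,"rz":0,"gripper":0.7},
    {"dx":0,"dy":0,"dz":0,"rx":0,"ry":0,"rz":0,"gripper":0.7},
  ],
)

```text
t: 4.25
eef_pos: [611.6, -36.8, 66.7]
tcp_rot: [-1.571, -0.0, -1.134]
ft_force: [-0.6, 0.6, -0.8]
opening: 0.7
```

```bash
python3 -c "
from h import *
rep()"
```

```text
t 4.25 pliers xy [10.35 18.92] z 66.7 Fx -0.28 Fy 0.76 Fz -0.84 open mm 66.52 yaw -1.134
```

>>> jog_arm(
  series=[
    {"dx":-0.0002,"dy":0.0005,"dz":0,"rx":0,"ry":0,"rz":0,"gripper":0.7},
    {"dx":0,"dy":0,"dz":0,"rx":0,"ry":0,"rz":0,"gripper":0.7},
  ],
)

```text
t: 4.45
eef_pos: [611.6, -36.7, 66.7]
tcp_rot: [-1.571, -0.001, -1.134]
ft_force: [2.0, -4.6, -1.5]
opening: 0.699
```

```bash
python3 -c "
from h import *
rep()"
```

```text
t 4.45 pliers xy [10.39 19.02] z 66.7 Fx -0.15 Fy -5.05 Fz -1.53 open mm 66.44 yaw -1.134
```

>>> jog_arm(
  series=[
    {"dx":-0.0002,"dy":0.0005,"dz":0,"rx":0,"ry":0,"rz":0,"gripper":0.7},
    {"dx":0,"dy":0,"dz":0,"rx":0,"ry":0,"rz":0,"gripper":0.7},
  ],
)

```text
t: 4.65
eef_pos: [611.6, -36.7, 66.7]
tcp_rot: [-1.57, -0.001, -1.134]
ft_force: [1.1, -7.3, -2.9]
opening: 0.701
```

```bash
python3 -c "
from h import *
rep()"
```

```text
t 4.65 pliers xy [10.4  19.05] z 66.7 Fx -2.12 Fy -7.06 Fz -2.92 open mm 66.56 yaw -1.134
```

>>> jog_arm(
  series=[
    {"dx":0.0019,"dy":-0.0041,"dz":0,"rx":0,"ry":0,"rz":0,"gripper":0.63},
    {"dx":0,"dy":0,"dz":0,"rx":0,"ry":0,"rz":0,"gripper":0.63},
    {"dx":0,"dy":0,"dz":0,"rx":0,"ry":0,"rz":0,"gripper":0.63},
  ],
)

```text
t: 4.95
eef_pos: [612.9, -39.7, 66.6]
tcp_rot: [-1.571, 0.0, -1.134]
ft_force: [-0.4, -0.1, 0.7]
opening: 0.631
```

```bash
python3 -c "
from h import *
rep()"
```

```text
t 4.95 pliers xy [10.36 15.7 ] z 66.6 Fx -0.45 Fy 0.08 Fz 0.72 open mm 59.9 yaw -1.134
```

>>> jog_arm(
  series=[
    {"dx":0.0004,"dy":-0.0009,"dz":0,"rx":0,"ry":0,"rz":0,"gripper":0.61},
    {"dx":0.0004,"dy":-0.0009,"dz":0,"rx":0,"ry":0,"rz":0,"gripper":0.59},
    {"dx":0,"dy":0,"dz":0,"rx":0,"ry":0,"rz":0,"gripper":0.59},
    {"dx":0.0002,"dy":-0.0004,"dz":0,"rx":0,"ry":0,"rz":0,"gripper":0.58},
    {"dx":0,"dy":0,"dz":0,"rx":0,"ry":0,"rz":0,"gripper":0.58},
  ],
)

```text
t: 5.45
eef_pos: [613.8, -42.0, 66.6]
tcp_rot: [-1.571, 0.0, -1.134]
ft_force: [-1.8, 1.5, 0.5]
opening: 0.58
```

```bash
python3 -c "
from h import *
rep()"
```

```text
t 5.45 pliers xy [10.23 13.31] z 66.6 Fx -1.04 Fy 2.14 Fz 0.49 open mm 55.1 yaw -1.134
```

>>> jog_arm(
  series=[
    {"dx":0.0002,"dy":-0.0005,"dz":0,"rx":0,"ry":0,"rz":0,"gripper":0.57},
    {"dx":0,"dy":0,"dz":0,"rx":0,"ry":0,"rz":0,"gripper":0.57},
  ],
)

```text
t: 5.65
eef_pos: [614.0, -42.4, 66.6]
tcp_rot: [-1.571, 0.001, -1.134]
ft_force: [-2.5, 2.1, 0.5]
opening: 0.574
```

```bash
python3 -c "
from h import *
rep()"
```

```text
t 5.65 pliers xy [10.21 12.85] z 66.6 Fx -1.35 Fy 2.99 Fz 0.49 open mm 54.53 yaw -1.134
```

>>> jog_arm(
  series=[
    {"dx":0.0001,"dy":-0.0002,"dz":0,"rx":0,"ry":0,"rz":0,"gripper":0.56},
    {"dx":0,"dy":0,"dz":0,"rx":0,"ry":0,"rz":0,"gripper":0.56},
  ],
)

```text
t: 5.85
eef_pos: [614.2, -42.8, 66.6]
tcp_rot: [-1.571, 0.0, -1.134]
ft_force: [-2.4, 2.4, 0.0]
opening: 0.562
```

```bash
python3 -c "
from h import *
rep()"
```

```text
t 5.85 pliers xy [10.25 12.41] z 66.6 Fx -1.14 Fy 3.18 Fz 0.05 open mm 53.42 yaw -1.134
```

>>> jog_arm(
  series=[
    {"dx":0.0002,"dy":-0.0004,"dz":0,"rx":0,"ry":0,"rz":0,"gripper":0.55},
    {"dx":0,"dy":0,"dz":0,"rx":0,"ry":0,"rz":0,"gripper":0.55},
  ],
)

```text
t: 6.05
eef_pos: [614.4, -43.2, 66.6]
tcp_rot: [-1.571, 0.0, -1.134]
ft_force: [-4.5, 3.0, 0.1]
opening: 0.551
```

```bash
python3 -c "
from h import *
rep()"
```

```text
t 6.05 pliers xy [10.19 11.97] z 66.6 Fx -2.79 Fy 4.6 Fz 0.05 open mm 52.35 yaw -1.134
```

>>> jog_arm(
  series=[
    {"dx":0,"dy":0,"dz":0,"rx":0,"ry":0,"rz":0,"gripper":0.54},
    {"dx":0,"dy":0,"dz":0,"rx":0,"ry":0,"rz":0,"gripper":0.54},
  ],
)

```text
t: 6.25
eef_pos: [614.6, -43.5, 66.6]
tcp_rot: [-1.571, -0.0, -1.134]
ft_force: [-2.6, -1.1, -1.1]
opening: 0.545
```

```bash
python3 -c "
from h import *
rep()"
```

```text
t 6.25 pliers xy [10.26 11.57] z 66.6 Fx -2.87 Fy 0.09 Fz -1.06 open mm 51.73 yaw -1.134
```

>>> jog_arm(
  series=[
    {"dx":0.0002,"dy":-0.0004,"dz":0,"rx":0,"ry":0,"rz":0,"gripper":0.53},
    {"dx":0,"dy":0,"dz":0,"rx":0,"ry":0,"rz":0,"gripper":0.53},
    {"dx":0.0002,"dy":-0.0004,"dz":0,"rx":0,"ry":0,"rz":0,"gripper":0.52},
    {"dx":0,"dy":0,"dz":0,"rx":0,"ry":0,"rz":0,"gripper":0.52},
  ],
)

```text
t: 6.65
eef_pos: [615.0, -44.3, 66.6]
tcp_rot: [-1.571, -0.0, -1.134]
ft_force: [-2.9, -4.4, -2.9]
opening: 0.522
```

```bash
python3 -c "
from h import *
rep()"
```

```text
t 6.65 pliers xy [10.32 10.64] z 66.6 Fx -4.43 Fy -2.76 Fz -2.89 open mm 49.6 yaw -1.134
```

>>> jog_arm(
  series=[
    {"dx":0.0003,"dy":-0.0007,"dz":0,"rx":0,"ry":0,"rz":0,"gripper":0.51},
    {"dx":0,"dy":0,"dz":0,"rx":0,"ry":0,"rz":0,"gripper":0.51},
    {"dx":0.0002,"dy":-0.0005,"dz":0,"rx":0,"ry":0,"rz":0,"gripper":0.5},
    {"dx":0,"dy":0,"dz":0,"rx":0,"ry":0,"rz":0,"gripper":0.5},
  ],
)

```text
t: 7.05
eef_pos: [615.4, -45.3, 66.6]
tcp_rot: [-1.571, -0.0, -1.134]
ft_force: [-3.8, -3.3, -2.7]
opening: 0.499
```

```bash
python3 -c "
from h import *
rep()"
```

```text
t 7.05 pliers xy [10.3   9.63] z 66.6 Fx -4.86 Fy -1.33 Fz -2.74 open mm 47.43 yaw -1.134
```

>>> jog_arm(
  series=[
    {"dx":0.0002,"dy":-0.0005,"dz":0,"rx":0,"ry":0,"rz":0,"gripper":0.49},
    {"dx":0,"dy":0,"dz":0,"rx":0,"ry":0,"rz":0,"gripper":0.49},
    {"dx":0.0002,"dy":-0.0005,"dz":0,"rx":0,"ry":0,"rz":0,"gripper":0.48},
    {"dx":0,"dy":0,"dz":0,"rx":0,"ry":0,"rz":0,"gripper":0.48},
    {"dx":0.0002,"dy":-0.0005,"dz":0,"rx":0,"ry":0,"rz":0,"gripper":0.47},
    {"dx":0,"dy":0,"dz":0,"rx":0,"ry":0,"rz":0,"gripper":0.47},
  ],
)

```text
t: 7.65
eef_pos: [616.0, -46.6, 66.6]
tcp_rot: [-1.571, 0.0, -1.134]
ft_force: [-2.4, -0.1, -3.3]
opening: 0.471
```

```bash
python3 -c "
from h import *
rep()"
```

```text
t 7.65 pliers xy [10.29  8.2 ] z 66.6 Fx -2.25 Fy 0.9 Fz -3.32 open mm 44.76 yaw -1.134
```

>>> jog_arm(
  series=[
    {"dx":0.0002,"dy":-0.0004,"dz":0,"rx":0,"ry":0,"rz":0,"gripper":0.46},
    {"dx":0,"dy":0,"dz":0,"rx":0,"ry":0,"rz":0,"gripper":0.46},
    {"dx":0.0002,"dy":-0.0004,"dz":0,"rx":0,"ry":0,"rz":0,"gripper":0.45},
    {"dx":0,"dy":0,"dz":0,"rx":0,"ry":0,"rz":0,"gripper":0.45},
    {"dx":0.0002,"dy":-0.0005,"dz":0,"rx":0,"ry":0,"rz":0,"gripper":0.44},
    {"dx":0,"dy":0,"dz":0,"rx":0,"ry":0,"rz":0,"gripper":0.44},
    {"dx":0.0002,"dy":-0.0005,"dz":0,"rx":0,"ry":0,"rz":0,"gripper":0.43},
    {"dx":0,"dy":0,"dz":0,"rx":0,"ry":0,"rz":0,"gripper":0.43},
  ],
)

```text
t: 8.45
eef_pos: [616.8, -48.4, 66.6]
tcp_rot: [-1.571, 0.0, -1.134]
ft_force: [-3.7, 1.8, -3.4]
opening: 0.432
```

```bash
python3 -c "
from h import *
rep()"
```

```text
t 8.45 pliers xy [10.23  6.2 ] z 66.6 Fx -2.58 Fy 3.2 Fz -3.36 open mm 41.01 yaw -1.134
```

>>> jog_arm(
  series=[
    {"dx":0.0001,"dy":-0.0002,"dz":0,"rx":0,"ry":0,"rz":0,"gripper":0.42},
    {"dx":0,"dy":0,"dz":0,"rx":0,"ry":0,"rz":0,"gripper":0.42},
    {"dx":0.0002,"dy":-0.0004,"dz":0,"rx":0,"ry":0,"rz":0,"gripper":0.41},
    {"dx":0,"dy":0,"dz":0,"rx":0,"ry":0,"rz":0,"gripper":0.41},
    {"dx":0.0002,"dy":-0.0004,"dz":0,"rx":0,"ry":0,"rz":0,"gripper":0.4},
    {"dx":0,"dy":0,"dz":0,"rx":0,"ry":0,"rz":0,"gripper":0.4},
  ],
)

```text
t: 9.05
eef_pos: [617.6, -49.6, 66.8]
tcp_rot: [-1.57, -0.0, -1.134]
ft_force: [-3.6, 0.2, -2.7]
opening: 0.4
```

```bash
python3 -c "
from h import *
rep()"
```

```text
t 9.05 pliers xy [10.38  4.77] z 66.8 Fx -3.21 Fy 1.69 Fz -2.65 open mm 37.96 yaw -1.134
```

>>> jog_arm(
  series=[
    {"dx":0.0002,"dy":-0.0004,"dz":0,"rx":0,"ry":0,"rz":0,"gripper":0.39},
    {"dx":0,"dy":0,"dz":0,"rx":0,"ry":0,"rz":0,"gripper":0.39},
    {"dx":0.0002,"dy":-0.0004,"dz":0,"rx":0,"ry":0,"rz":0,"gripper":0.38},
    {"dx":0,"dy":0,"dz":0,"rx":0,"ry":0,"rz":0,"gripper":0.38},
    {"dx":0.0002,"dy":-0.0004,"dz":0,"rx":0,"ry":0,"rz":0,"gripper":0.37},
    {"dx":0,"dy":0,"dz":0,"rx":0,"ry":0,"rz":0,"gripper":0.37},
  ],
)

```text
t: 9.65
eef_pos: [618.6, -51.0, 67.0]
tcp_rot: [-1.57, -0.001, -1.134]
ft_force: [2.4, -2.0, -0.2]
opening: 0.37
```

```bash
python3 -c "
from h import *
rep()"
```

```text
t 9.65 pliers xy [10.78  3.09] z 67.0 Fx 1.38 Fy -2.82 Fz -0.17 open mm 35.18 yaw -1.134
```

>>> jog_arm(
  series=[
    {"dx":0.0003,"dy":-0.0006,"dz":0,"rx":0,"ry":0,"rz":0,"gripper":0.36},
    {"dx":0,"dy":0,"dz":0,"rx":0,"ry":0,"rz":0,"gripper":0.36},
    {"dx":0.0002,"dy":-0.0004,"dz":0,"rx":0,"ry":0,"rz":0,"gripper":0.35},
    {"dx":0,"dy":0,"dz":0,"rx":0,"ry":0,"rz":0,"gripper":0.35},
  ],
)

```text
t: 10.05
eef_pos: [618.8, -51.9, 66.8]
tcp_rot: [-1.57, -0.001, -1.134]
ft_force: [3.4, -4.2, 1.6]
opening: 0.35
```

```bash
python3 -c "
from h import *
rep()"
```

```text
t 10.05 pliers xy [10.52  2.17] z 66.8 Fx 1.3 Fy -5.25 Fz 1.64 open mm 33.26 yaw -1.134
```

>>> jog_arm(
  series=[
    {"dx":0.0002,"dy":-0.0005,"dz":0,"rx":0,"ry":0,"rz":0,"gripper":0.35},
    {"dx":0,"dy":0,"dz":0,"rx":0,"ry":0,"rz":0,"gripper":0.35},
  ],
)

```text
t: 10.25
eef_pos: [618.5, -52.1, 66.6]
tcp_rot: [-1.571, 0.0, -1.134]
ft_force: [0.5, -0.4, 2.1]
opening: 0.351
```

```bash
python3 -c "
from h import *
rep()
crop('side','pics/s5.png',275,165,455,300,4.4);crop('top','pics/t5.png',305,110,430,230,5)"
```

```text
t 10.25 pliers xy [10.18  2.12] z 66.6 Fx 0.3 Fy -0.61 Fz 2.07 open mm 33.35 yaw -1.134
```

View pics/s5.png

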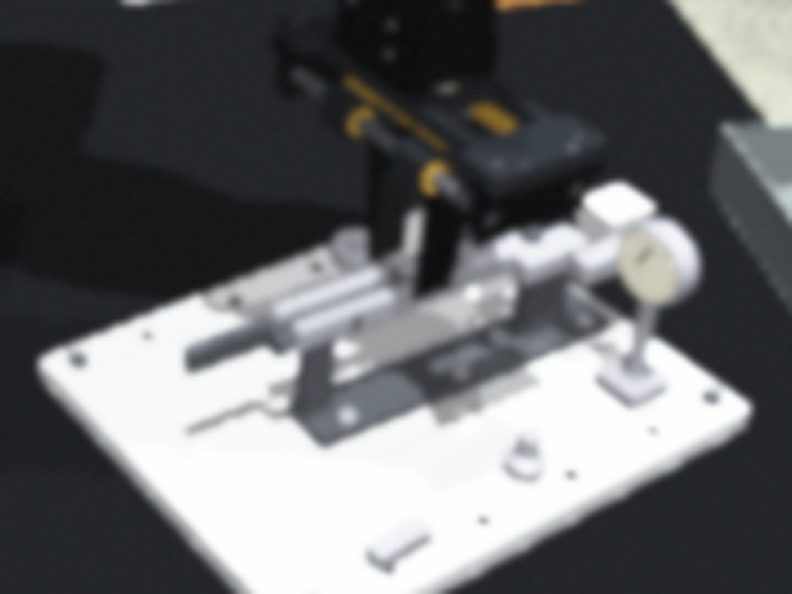

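>>> jog_arm(
  series=[
    {"dx":0.0002,"dy":-0.0005,"dz":0,"rx":0,"ry":0,"rz":0,"gripper":0.34},
    {"dx":0.0002,"dy":-0.0005,"dz":0,"rx":0,"ry":0,"rz":0,"gripper":0.33},
    {"dx":0.0002,"dy":-0.0005,"dz":0,"rx":0,"ry":0,"rz":0,"gripper":0.32},
    {"dx":0,"dy":0,"dz":0,"rx":0,"ry":0,"rz":0,"gripper":0.32},
  ],
)

```text
t: 10.75
eef_pos: [619.1, -53.6, 66.5]
tcp_rot: [-1.571, 0.0, -1.134]
ft_force: [0.6, -0.9, -0.3]
opening: 0.322
```

```bash
python3 -c "
from h import *
rep()"
```

```text
t 10.75 pliers xy [10.07  0.53] z 66.5 Fx 0.13 Fy -1.06 Fz -0.32 open mm 30.63 yaw -1.134
```

>>> jog_arm(
  series=[
    {"dx":0.0002,"dy":-0.0005,"dz":0,"rx":0,"ry":0,"rz":0,"gripper":0.31},
    {"dx":0.0002,"dy":-0.0004,"dz":0,"rx":0,"ry":0,"rz":0,"gripper":0.3},
    {"dx":0,"dy":0,"dz":0,"rx":0,"ry":0,"rz":0,"gripper":0.3},
  ],
)

```text
t: 11.05
eef_pos: [619.7, -54.6, 66.6]
tcp_rot: [-1.571, -0.0, -1.134]
ft_force: [0.7, 0.6, -0.1]
opening: 0.298
```

```bash
python3 -c "
from h import *
rep()"
```

```text
t 11.05 pliers xy [10.19 -0.64] z 66.6 Fx 0.94 Fy 0.26 Fz -0.14 open mm 28.33 yaw -1.134
```

>>> jog_arm(
  series=[
    {"dx":0.0002,"dy":-0.0004,"dz":0,"rx":0,"ry":0,"rz":0,"gripper":0.29},
    {"dx":0,"dy":0,"dz":0,"rx":0,"ry":0,"rz":0,"gripper":0.29},
    {"dx":0.0002,"dy":-0.0004,"dz":0,"rx":0,"ry":0,"rz":0,"gripper":0.28},
    {"dx":0,"dy":0,"dz":0,"rx":0,"ry":0,"rz":0,"gripper":0.28},
  ],
)

```text
t: 11.45
eef_pos: [620.1, -55.4, 66.7]
tcp_rot: [-1.571, -0.0, -1.134]
ft_force: [0.1, 0.2, -0.5]
opening: 0.281
```

```bash
python3 -c "
from h import *
rep()"
```

```text
t 11.45 pliers xy [10.24 -1.56] z 66.7 Fx 0.19 Fy 0.14 Fz -0.52 open mm 26.67 yaw -1.134
```

>>> jog_arm(
  series=[
    {"dx":0,"dy":0,"dz":0,"rx":0,"ry":0,"rz":0,"gripper":0.27},
    {"dx":0,"dy":0,"dz":0,"rx":0,"ry":0,"rz":0,"gripper":0.27},
  ],
)

```text
t: 11.65
eef_pos: [620.1, -55.5, 66.7]
tcp_rot: [-1.571, -0.0, -1.134]
ft_force: [1.1, -0.9, -0.1]
opening: 0.272
```

```bash
python3 -c "
from h import *
rep()"
```

```text
t 11.65 pliers xy [10.19 -1.6 ] z 66.7 Fx 0.59 Fy -1.26 Fz -0.07 open mm 25.81 yaw -1.134
```

>>> jog_arm(
  series=[
    {"dx":0,"dy":0,"dz":0,"rx":0,"ry":0,"rz":0,"gripper":0.26},
    {"dx":0,"dy":0,"dz":0,"rx":0,"ry":0,"rz":0,"gripper":0.26},
  ],
)

```text
t: 11.85
eef_pos: [620.2, -55.7, 66.7]
tcp_rot: [-1.571, -0.001, -1.134]
ft_force: [-0.2, -2.9, -0.2]
opening: 0.264
```

```bash
python3 -c "
from h import *
rep()"
```

```text
t 11.85 pliers xy [10.18 -1.78] z 66.7 Fx -1.38 Fy -2.51 Fz -0.18 open mm 25.11 yaw -1.134
```

>>> jog_arm(
  series=[
    {"dx":0,"dy":0,"dz":0,"rx":0,"ry":0,"rz":0,"gripper":0.5},
    {"dx":0,"dy":0,"dz":0,"rx":0,"ry":0,"rz":0,"gripper":0.5},
    {"dx":0,"dy":0,"dz":0,"rx":0,"ry":0,"rz":0,"gripper":0.5},
    {"dx":0,"dy":0,"dz":0,"rx":0,"ry":0,"rz":0,"gripper":0.5},
    {"dx":0,"dy":0,"dz":0.03,"rx":0,"ry":0,"rz":0,"gripper":0.5},
    {"dx":0,"dy":0,"dz":0.04,"rx":0,"ry":0,"rz":0,"gripper":0.5},
    {"dx":0,"dy":0,"dz":0.04,"rx":0,"ry":0,"rz":0,"gripper":0.5},
    {"dx":0,"dy":0,"dz":0,"rx":0,"ry":0,"rz":0,"gripper":0.5},
  ],
)

```text
t: 12.65
eef_pos: [622.1, -55.7, 182.0]
tcp_rot: [-1.564, -0.005, -1.134]
ft_force: [0.4, -0.1, 0.1]
opening: 0.5
```

```bash
python3 -c "
from h import *
rep()
crop('side','pics/s6.png',275,165,455,300,4.4)
crop('top','pics/t6.png',305,110,430,230,5)
"
```

```text
t 12.65 pliers xy [11.98 -2.62] z 182.0 Fx 0.35 Fy -0.23 Fz 0.08 open mm 47.54 yaw -1.134
```

View pics/s6.png

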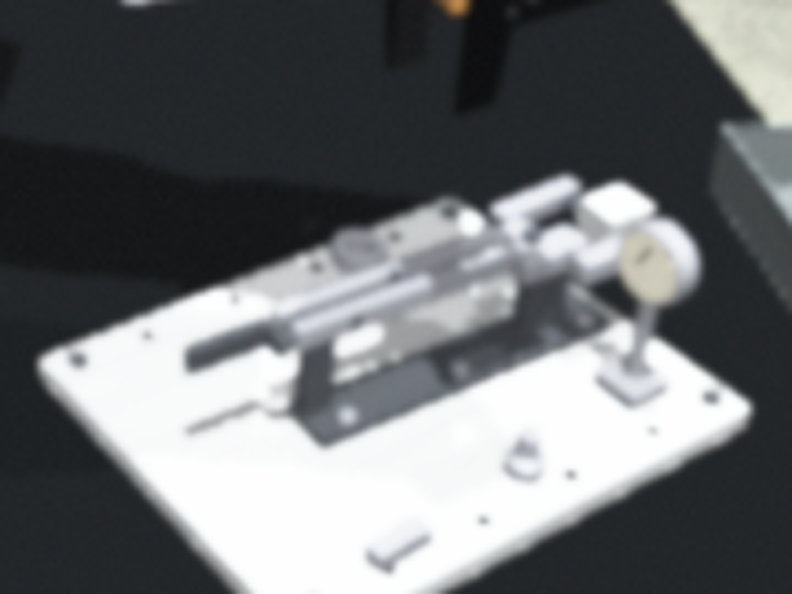

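View pics/t6.png

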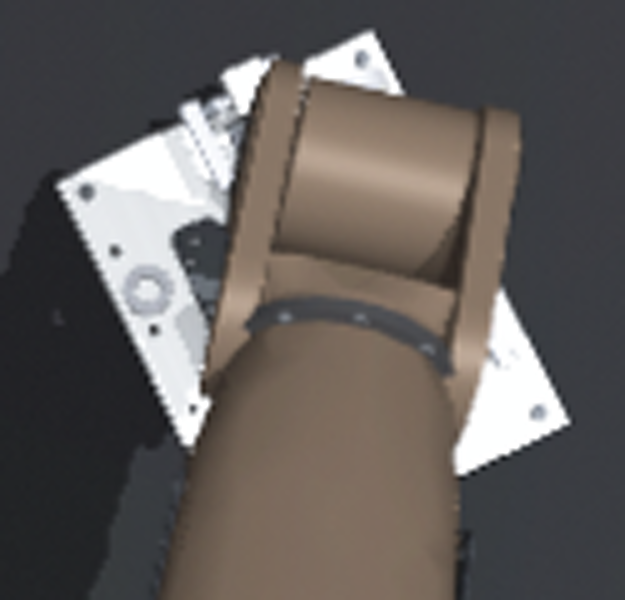

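The side view shows the pliers staying locked with the gripper away: handles parallel, paddle at (230,345). The top view is blocked by the arm. Next I'll go to the −y side of the paddle with the fingers shut.

>>> jog_arm(
  series=[
    {"dx":-0.032,"dy":-0.0235,"dz":0,"rx":0,"ry":0,"rz":0,"gripper":0},
    {"dx":-0.032,"dy":-0.0235,"dz":0,"rx":0,"ry":0,"rz":0,"gripper":0},
    {"dx":-0.032,"dy":-0.0235,"dz":0,"rx":0,"ry":0,"rz":0,"gripper":0},
    {"dx":0,"dy":0,"dz":0,"rx":0,"ry":0,"rz":0,"gripper":0},
    {"dx":0,"dy":0,"dz":0,"rx":0,"ry":0,"rz":0,"gripper":0},
    {"dx":0,"dy":0,"dz":-0.04,"rx":0,"ry":0,"rz":0,"gripper":0},
    {"dx":0,"dy":0,"dz":0,"rx":0,"ry":0,"rz":0,"gripper":0},
  ],
)

```text
t: 13.45
eef_pos: [522.8, -124.7, 132.9]
tcp_rot: [-1.576, 0.005, -1.133]
ft_force: [-0.9, 0.3, 0.1]
opening: 0.015
```

```bash
python3 -c "
from h import *
rep()
crop('side','pics/s7.png',275,165,455,300,4.4)
"
```

```text
t 13.45 pliers xy [-107.2   -23.34] z 132.9 Fx -0.66 Fy 0.65 Fz 0.08 open mm 1.41 yaw -1.133
```

View pics/s7.png

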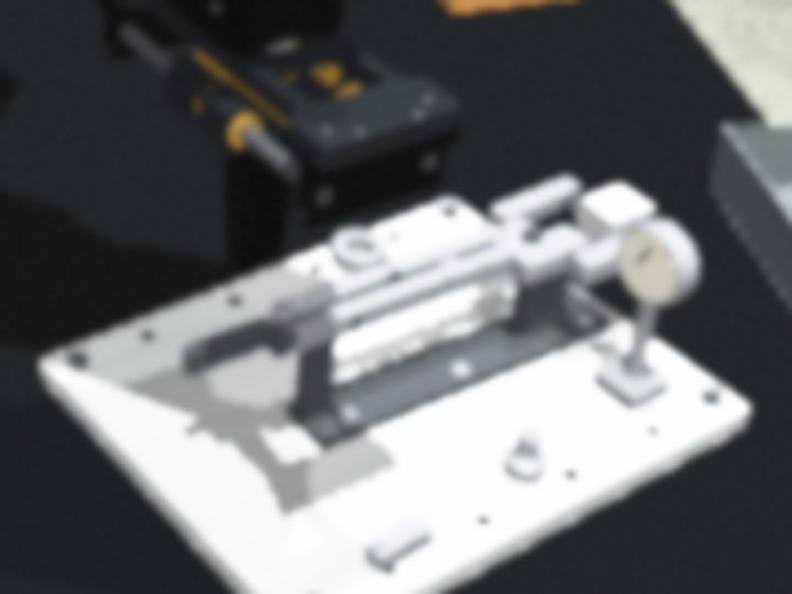

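>>> jog_arm(
  series=[
    {"dx":0.001,"dy":-0.002,"dz":0,"rx":0,"ry":0,"rz":0,"gripper":0},
    {"dx":0,"dy":0,"dz":-0.025,"rx":0,"ry":0,"rz":0,"gripper":0},
    {"dx":0,"dy":0,"dz":-0.025,"rx":0,"ry":0,"rz":0,"gripper":0},
    {"dx":0,"dy":0,"dz":-0.018,"rx":0,"ry":0,"rz":0,"gripper":0},
    {"dx":0,"dy":0,"dz":0,"rx":0,"ry":0,"rz":0,"gripper":0},
    {"dx":0,"dy":0,"dz":0,"rx":0,"ry":0,"rz":0,"gripper":0},
  ],
)

```text
t: 14.1
eef_pos: [525.9, -128.0, 69.8]
tcp_rot: [-1.57, -0.001, -1.134]
ft_force: [-0.6, 0.5, 0.8]
opening: 0.007
```

```bash
python3 -c "
from h import *
rep()
crop('side','pics/s8.png',275,165,455,300,4.4)
"
```

```text
t 14.1 pliers xy [-105.78  -27.7 ] z 69.8 Fx -0.32 Fy 0.73 Fz 0.85 open mm 0.65 yaw -1.134
```

View pics/s8.png

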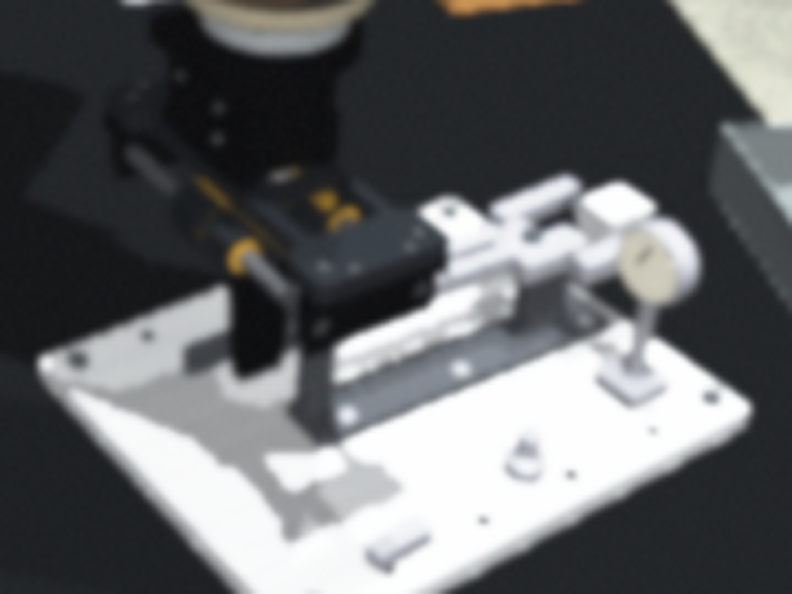

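>>> jog_arm(
  series=[
    {"dx":-0.0021,"dy":0.0045,"dz":0,"rx":0,"ry":0,"rz":0,"gripper":0},
    {"dx":-0.0021,"dy":0.0045,"dz":0,"rx":0,"ry":0,"rz":0,"gripper":0},
    {"dx":0,"dy":0,"dz":0,"rx":0,"ry":0,"rz":0,"gripper":0},
    {"dx":-0.0008,"dy":0.0018,"dz":0,"rx":0,"ry":0,"rz":0,"gripper":0},
    {"dx":0,"dy":0,"dz":0,"rx":0,"ry":0,"rz":0,"gripper":0},
  ],
)

```text
t: 14.65
eef_pos: [520.1, -116.9, 68.8]
tcp_rot: [-1.571, -0.0, -1.134]
ft_force: [-0.5, -0.2, 1.1]
opening: 0.005
```

```bash
python3 -c "
from h import *
rep()"
```

```text
t 14.65 pliers xy [-106.4   -15.17] z 68.8 Fx -0.52 Fy -0.03 Fz 1.07 open mm 0.47 yaw -1.134
```

>>> jog_arm(
  series=[
    {"dx":-0.0008,"dy":0.0018,"dz":0,"rx":0,"ry":0,"rz":0,"gripper":0},
    {"dx":0,"dy":0,"dz":0,"rx":0,"ry":0,"rz":0,"gripper":0},
  ],
)

```text
t: 14.85
eef_pos: [519.2, -115.2, 68.6]
tcp_rot: [-1.571, 0.0, -1.134]
ft_force: [0.1, -1.1, -0.2]
opening: 0.003
```

```bash
python3 -c "
from h import *
rep()"
```

```text
t 14.85 pliers xy [-106.45  -13.2 ] z 68.6 Fx -0.33 Fy -1.05 Fz -0.2 open mm 0.32 yaw -1.134
```

>>> jog_arm(
  series=[
    {"dx":-0.0008,"dy":0.0018,"dz":0,"rx":0,"ry":0,"rz":0,"gripper":0},
    {"dx":0,"dy":0,"dz":0,"rx":0,"ry":0,"rz":0,"gripper":0},
  ],
)

```text
t: 15.05
eef_pos: [518.3, -113.3, 68.6]
tcp_rot: [-1.571, 0.0, -1.134]
ft_force: [0.4, 0.3, -0.3]
opening: 0.006
```

```bash
python3 -c "
from h import *
rep()"
```

```text
t 15.05 pliers xy [-106.48  -11.18] z 68.6 Fx 0.46 Fy 0.07 Fz -0.32 open mm 0.55 yaw -1.134
```

>>> jog_arm(
  series=[
    {"dx":-0.0008,"dy":0.0018,"dz":0,"rx":0,"ry":0,"rz":0,"gripper":0},
    {"dx":-0.0008,"dy":0.0018,"dz":0,"rx":0,"ry":0,"rz":0,"gripper":0},
    {"dx":0,"dy":0,"dz":0,"rx":0,"ry":0,"rz":0,"gripper":0},
  ],
)

```text
t: 15.35
eef_pos: [516.7, -109.7, 68.6]
tcp_rot: [-1.571, 0.0, -1.134]
ft_force: [0.7, 0.5, -0.3]
opening: 0.005
```

```bash
python3 -c "
from h import *
rep()"
```

```text
t 15.35 pliers xy [-106.39   -7.16] z 68.6 Fx 0.79 Fy 0.16 Fz -0.29 open mm 0.49 yaw -1.134
```

>>> jog_arm(
  series=[
    {"dx":-0.0008,"dy":0.0018,"dz":0,"rx":0,"ry":0,"rz":0,"gripper":0},
    {"dx":-0.0008,"dy":0.0018,"dz":0,"rx":0,"ry":0,"rz":0,"gripper":0},
    {"dx":0,"dy":0,"dz":0,"rx":0,"ry":0,"rz":0,"gripper":0},
  ],
)

```text
t: 15.65
eef_pos: [515.2, -106.1, 68.7]
tcp_rot: [-1.571, -0.0, -1.134]
ft_force: [0.5, -0.3, -0.0]
opening: 0.002
```

```bash
python3 -c "
from h import *
rep()
crop('side','pics/s9.png',275,165,455,300,4.4)"
```

```text
t 15.65 pliers xy [-106.25   -3.32] z 68.7 Fx 0.3 Fy -0.5 Fz -0.03 open mm 0.21 yaw -1.134
```

View pics/s9.png

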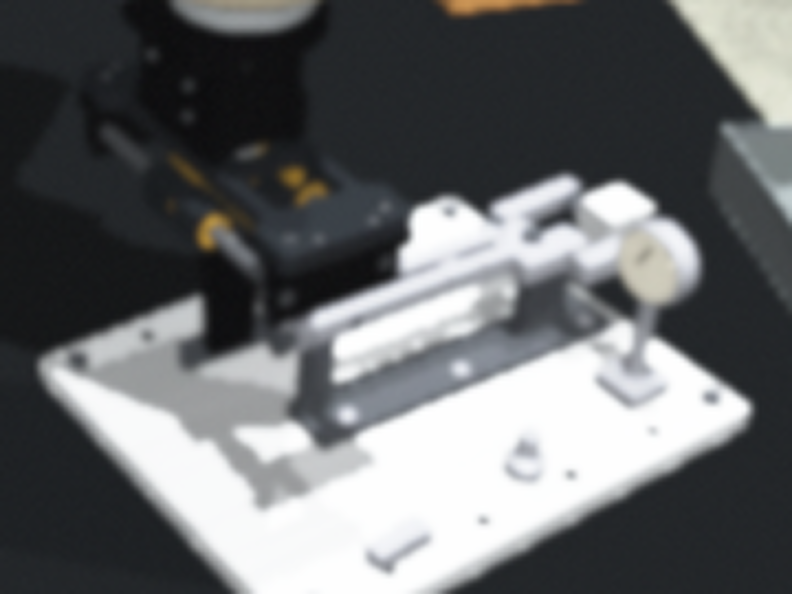

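>>> jog_arm(
  series=[
    {"dx":-0.0008,"dy":0.0018,"dz":0,"rx":0,"ry":0,"rz":0,"gripper":0},
    {"dx":-0.0008,"dy":0.0018,"dz":0,"rx":0,"ry":0,"rz":0,"gripper":0},
    {"dx":0,"dy":0,"dz":0,"rx":0,"ry":0,"rz":0,"gripper":0},
  ],
)

```text
t: 16.0
eef_pos: [513.7, -102.6, 68.7]
tcp_rot: [-1.571, -0.0, -1.134]
ft_force: [0.3, -1.5, 0.3]
opening: 0.006
```

```bash
python3 -c "
from h import *
rep()"
```

```text
t 16.0 pliers xy [-106.14    0.55] z 68.7 Fx -0.35 Fy -1.48 Fz 0.34 open mm 0.53 yaw -1.134
```

>>> jog_arm(
  series=[
    {"dx":-0.0008,"dy":0.0018,"dz":0,"rx":0,"ry":0,"rz":0,"gripper":0},
    {"dx":-0.0008,"dy":0.0018,"dz":0,"rx":0,"ry":0,"rz":0,"gripper":0},
    {"dx":0,"dy":0,"dz":0,"rx":0,"ry":0,"rz":0,"gripper":0},
  ],
)

```text
t: 16.3
eef_pos: [512.2, -99.0, 68.7]
tcp_rot: [-1.571, -0.0, -1.134]
ft_force: [2.5, -1.8, -0.4]
opening: 0.004
```

```bash
python3 -c "
from h import *
rep()
crop('side','pics/s10.png',275,165,455,300,4.4)"
```

```text
t 16.3 pliers xy [-106.      4.44] z 68.7 Fx 1.56 Fy -2.68 Fz -0.43 open mm 0.41 yaw -1.134
```

View pics/s10.png

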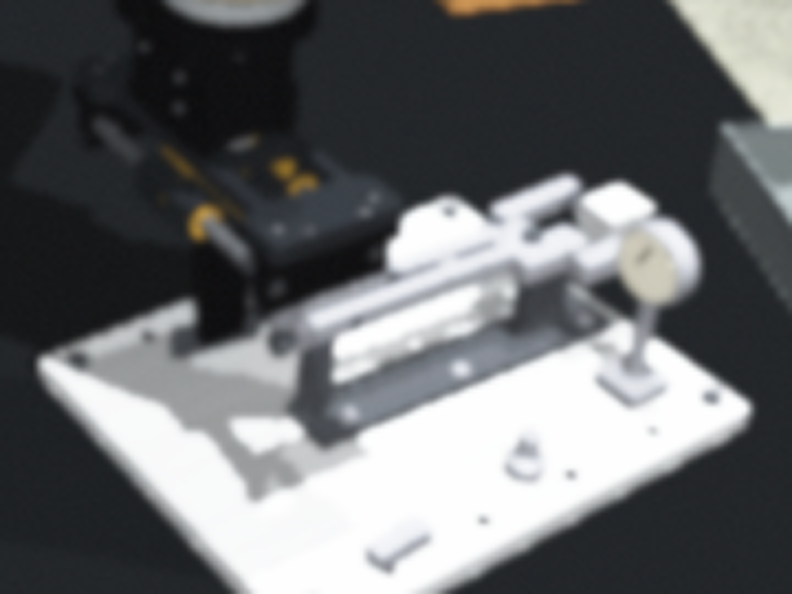

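>>> jog_arm(
  series=[
    {"dx":-0.0008,"dy":0.0018,"dz":0,"rx":0,"ry":0,"rz":0,"gripper":0},
    {"dx":-0.0008,"dy":0.0018,"dz":0,"rx":0,"ry":0,"rz":0,"gripper":0},
    {"dx":-0.0008,"dy":0.0018,"dz":0,"rx":0,"ry":0,"rz":0,"gripper":0},
    {"dx":-0.0008,"dy":0.0018,"dz":0,"rx":0,"ry":0,"rz":0,"gripper":0},
    {"dx":0,"dy":0,"dz":0,"rx":0,"ry":0,"rz":0,"gripper":0},
  ],
)

```text
t: 16.85
eef_pos: [508.7, -91.6, 68.7]
tcp_rot: [-1.571, 0.0, -1.134]
ft_force: [1.0, -2.0, -0.1]
opening: 0.003
```

```bash
python3 -c "
from h import *
rep()"
```

```text
t 16.85 pliers xy [-106.03   12.56] z 68.7 Fx 0.08 Fy -2.19 Fz -0.09 open mm 0.32 yaw -1.134
```

>>> jog_arm(
  series=[
    {"dx":-0.0008,"dy":0.0018,"dz":0,"rx":0,"ry":0,"rz":0,"gripper":0},
    {"dx":-0.0008,"dy":0.0018,"dz":0,"rx":0,"ry":0,"rz":0,"gripper":0},
    {"dx":-0.0008,"dy":0.0018,"dz":0,"rx":0,"ry":0,"rz":0,"gripper":0},
    {"dx":-0.0008,"dy":0.0018,"dz":0,"rx":0,"ry":0,"rz":0,"gripper":0},
    {"dx":0,"dy":0,"dz":0,"rx":0,"ry":0,"rz":0,"gripper":0},
  ],
)

```text
t: 17.35
eef_pos: [505.5, -84.5, 68.6]
tcp_rot: [-1.571, 0.0, -1.134]
ft_force: [1.6, -1.8, 0.3]
opening: 0.001
```

```bash
python3 -c "
from h import *
rep()
crop('side','pics/s11.png',275,165,455,300,4.4)"
```

```text
t 17.35 pliers xy [-105.92   20.39] z 68.6 Fx 0.71 Fy -2.26 Fz 0.29 open mm 0.09 yaw -1.134
```

View pics/s11.png

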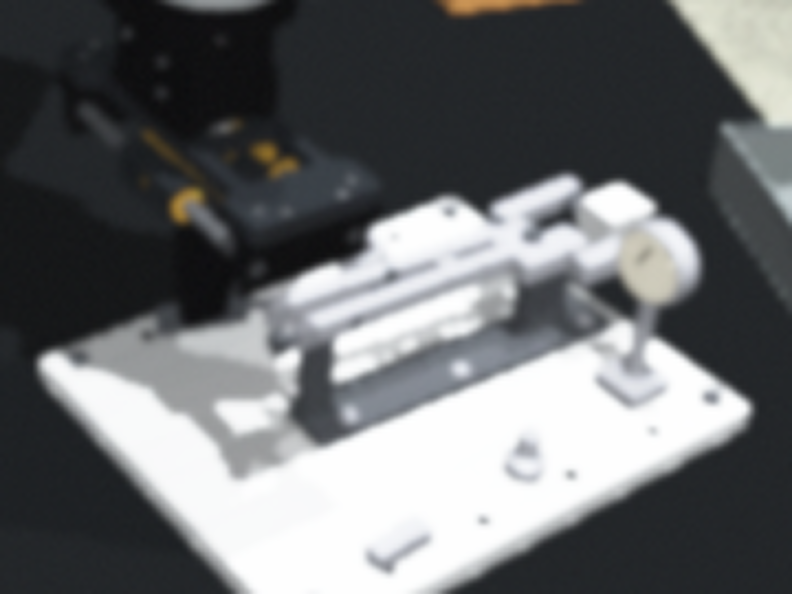

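>>> jog_arm(
  series=[
    {"dx":-0.0008,"dy":0.0018,"dz":0,"rx":0,"ry":0,"rz":0,"gripper":0},
    {"dx":-0.0008,"dy":0.0018,"dz":0,"rx":0,"ry":0,"rz":0,"gripper":0},
    {"dx":-0.0008,"dy":0.0018,"dz":0,"rx":0,"ry":0,"rz":0,"gripper":0},
    {"dx":-0.0008,"dy":0.0018,"dz":0,"rx":0,"ry":0,"rz":0,"gripper":0},
    {"dx":0,"dy":0,"dz":0,"rx":0,"ry":0,"rz":0,"gripper":0},
  ],
)

```text
t: 17.9
eef_pos: [502.3, -77.3, 68.6]
tcp_rot: [-1.571, 0.0, -1.134]
ft_force: [1.6, -2.0, -0.0]
opening: 0.005
```

```bash
python3 -c "
from h import *
rep()"
```

```text
t 17.9 pliers xy [-105.81   28.29] z 68.6 Fx 0.63 Fy -2.51 Fz -0.0 open mm 0.48 yaw -1.134
```

>>> jog_arm(
  series=[
    {"dx":-0.0008,"dy":0.0018,"dz":0,"rx":0,"ry":0,"rz":0,"gripper":0},
    {"dx":-0.0008,"dy":0.0018,"dz":0,"rx":0,"ry":0,"rz":0,"gripper":0},
    {"dx":-0.0008,"dy":0.0018,"dz":0,"rx":0,"ry":0,"rz":0,"gripper":0},
    {"dx":-0.0008,"dy":0.0018,"dz":0,"rx":0,"ry":0,"rz":0,"gripper":0},
    {"dx":0,"dy":0,"dz":0,"rx":0,"ry":0,"rz":0,"gripper":0},
  ],
)

```text
t: 18.4
eef_pos: [499.0, -70.0, 68.6]
tcp_rot: [-1.571, 0.0, -1.134]
ft_force: [1.3, -1.5, -0.2]
opening: 0.002
```

```bash
python3 -c "
from h import *
rep()
crop('side','pics/s12.png',275,165,455,300,4.4)"
```

```text
t 18.4 pliers xy [-105.73   36.23] z 68.6 Fx 0.53 Fy -1.86 Fz -0.21 open mm 0.18 yaw -1.134
```

View pics/s12.png

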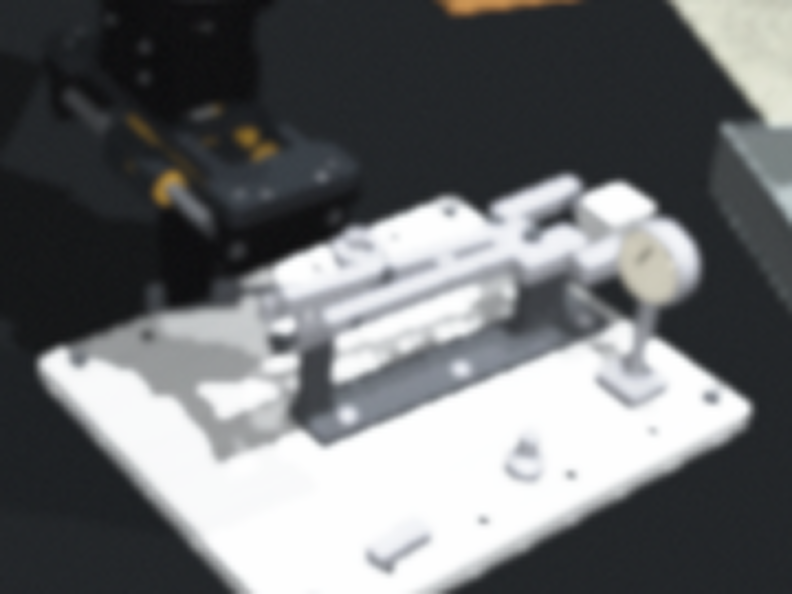

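>>> jog_arm(
  series=[
    {"dx":-0.0008,"dy":0.0018,"dz":0,"rx":0,"ry":0,"rz":0,"gripper":0},
    {"dx":-0.0008,"dy":0.0018,"dz":0,"rx":0,"ry":0,"rz":0,"gripper":0},
    {"dx":0,"dy":0,"dz":0,"rx":0,"ry":0,"rz":0,"gripper":0},
  ],
)

```text
t: 18.75
eef_pos: [497.5, -66.5, 68.6]
tcp_rot: [-1.571, 0.0, -1.134]
ft_force: [0.5, -1.8, 0.3]
opening: 0.004
```

```bash
python3 -c "
from h import *
rep()"
```

```text
t 18.75 pliers xy [-105.62   40.11] z 68.6 Fx -0.33 Fy -1.87 Fz 0.35 open mm 0.41 yaw -1.134
```

>>> jog_arm(
  series=[
    {"dx":-0.0008,"dy":0.0018,"dz":0,"rx":0,"ry":0,"rz":0,"gripper":0},
    {"dx":-0.0008,"dy":0.0018,"dz":0,"rx":0,"ry":0,"rz":0,"gripper":0},
    {"dx":0,"dy":0,"dz":0,"rx":0,"ry":0,"rz":0,"gripper":0},
  ],
)

```text
t: 19.05
eef_pos: [495.9, -62.9, 68.6]
tcp_rot: [-1.571, 0.0, -1.134]
ft_force: [0.7, -1.8, 0.6]
opening: 0.003
```

```bash
python3 -c "
from h import *
rep()
crop('side','pics/s13.png',275,165,455,300,4.4)"
```

```text
t 19.05 pliers xy [-105.54   44.04] z 68.6 Fx -0.1 Fy -1.94 Fz 0.63 open mm 0.29 yaw -1.134
```

View pics/s13.png

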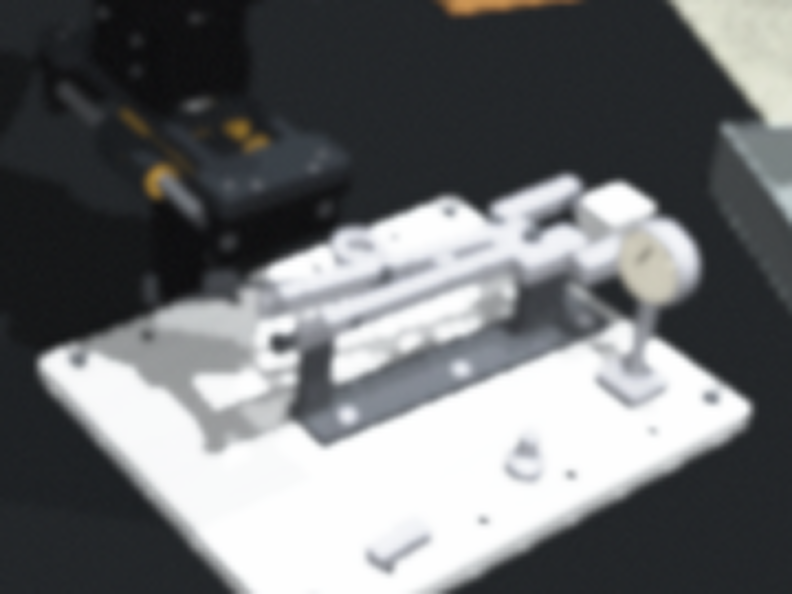

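>>> jog_arm(
  series=[
    {"dx":-0.0008,"dy":0.0018,"dz":0,"rx":0,"ry":0,"rz":0,"gripper":0},
    {"dx":-0.0008,"dy":0.0018,"dz":0,"rx":0,"ry":0,"rz":0,"gripper":0},
    {"dx":0,"dy":0,"dz":0,"rx":0,"ry":0,"rz":0,"gripper":0},
  ],
)

```text
t: 19.4
eef_pos: [494.3, -59.3, 68.6]
tcp_rot: [-1.571, 0.0, -1.134]
ft_force: [0.7, -0.8, 1.0]
opening: 0.005
```

```bash
python3 -c "
from h import *
rep()"
```

```text
t 19.4 pliers xy [-105.5    47.99] z 68.6 Fx 0.29 Fy -1.04 Fz 0.96 open mm 0.43 yaw -1.134
```

>>> jog_arm(
  series=[
    {"dx":-0.0008,"dy":0.0018,"dz":0,"rx":0,"ry":0,"rz":0,"gripper":0},
    {"dx":-0.0008,"dy":0.0018,"dz":0,"rx":0,"ry":0,"rz":0,"gripper":0},
    {"dx":0,"dy":0,"dz":0,"rx":0,"ry":0,"rz":0,"gripper":0},
  ],
)

```text
t: 19.7
eef_pos: [492.7, -55.6, 68.6]
tcp_rot: [-1.571, 0.0, -1.134]
ft_force: [-0.5, -0.4, 0.3]
opening: 0.005
```

```bash
python3 -c "
from h import *
rep()
crop('side','pics/s14.png',275,165,455,300,4.4)"
```

```text
t 19.7 pliers xy [-105.42   51.95] z 68.6 Fx -0.61 Fy -0.11 Fz 0.3 open mm 0.45 yaw -1.134
```

View pics/s14.png

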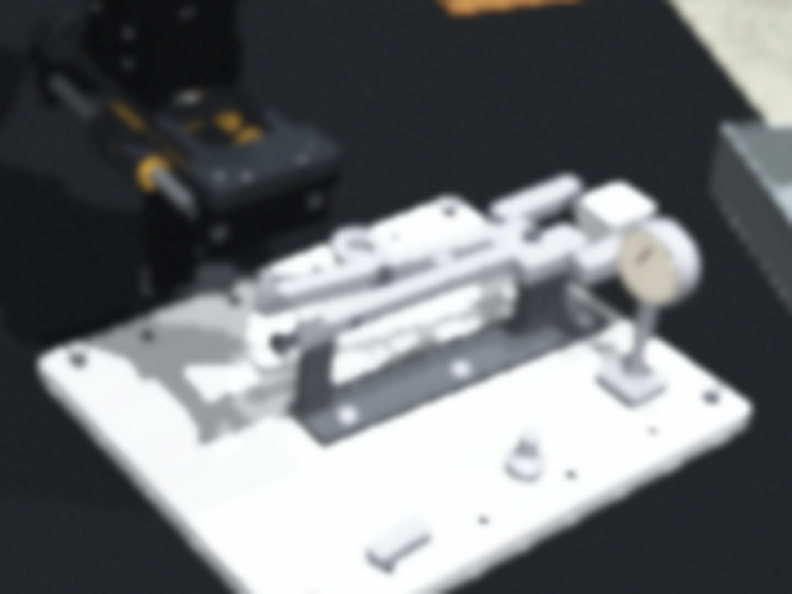

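>>> jog_arm(
  series=[
    {"dx":0,"dy":0,"dz":0,"rx":0,"ry":0,"rz":0,"gripper":0},
    {"dx":0,"dy":0,"dz":0,"rx":0,"ry":0,"rz":0,"gripper":0},
    {"dx":0,"dy":0,"dz":0,"rx":0,"ry":0,"rz":0,"gripper":0},
    {"dx":0,"dy":0,"dz":0,"rx":0,"ry":0,"rz":0,"gripper":0},
  ],
)

```text
t: 20.15
eef_pos: [492.8, -55.9, 68.6]
tcp_rot: [-1.571, -0.0, -1.134]
ft_force: [-0.7, -1.2, -0.6]
opening: 0.005
```

```bash
python3 -c "
from h import *
rep()
crop('side','pics/s15.png',275,165,455,300,4.4)"
```

```text
t 20.15 pliers xy [-105.39   51.6 ] z 68.6 Fx -1.11 Fy -0.78 Fz -0.61 open mm 0.49 yaw -1.134
```

View pics/s15.png

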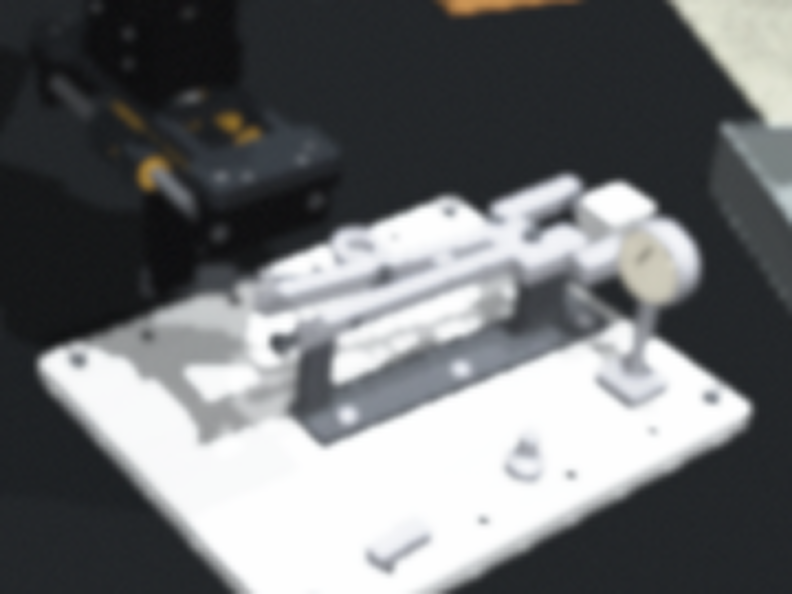

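>>> jog_arm(
  series=[
    {"dx":-0.0008,"dy":0.0018,"dz":0,"rx":0,"ry":0,"rz":0,"gripper":0},
    {"dx":-0.0008,"dy":0.0018,"dz":0,"rx":0,"ry":0,"rz":0,"gripper":0},
    {"dx":0,"dy":0,"dz":0,"rx":0,"ry":0,"rz":0,"gripper":0},
  ],
)

```text
t: 20.5
eef_pos: [491.1, -52.0, 68.7]
tcp_rot: [-1.571, 0.0, -1.134]
ft_force: [1.2, -1.5, 0.5]
opening: 0.004
```

```bash
python3 -c "
from h import *
rep()"
```

```text
t 20.5 pliers xy [-105.33   55.89] z 68.7 Fx 0.46 Fy -1.89 Fz 0.53 open mm 0.39 yaw -1.134
```

>>> jog_arm(
  series=[
    {"dx":-0.0008,"dy":0.0018,"dz":0,"rx":0,"ry":0,"rz":0,"gripper":0},
    {"dx":-0.0008,"dy":0.0018,"dz":0,"rx":0,"ry":0,"rz":0,"gripper":0},
    {"dx":0,"dy":0,"dz":0,"rx":0,"ry":0,"rz":0,"gripper":0},
  ],
)

```text
t: 20.8
eef_pos: [489.5, -48.4, 68.6]
tcp_rot: [-1.571, 0.0, -1.134]
ft_force: [0.1, -0.3, 0.2]
opening: 0.008
```

```bash
python3 -c "
from h import *
rep()
crop('side','pics/s16.png',275,165,455,300,4.4)"
```

```text
t 20.8 pliers xy [-105.29   59.88] z 68.6 Fx -0.03 Fy -0.33 Fz 0.25 open mm 0.79 yaw -1.134
```

View pics/s16.png

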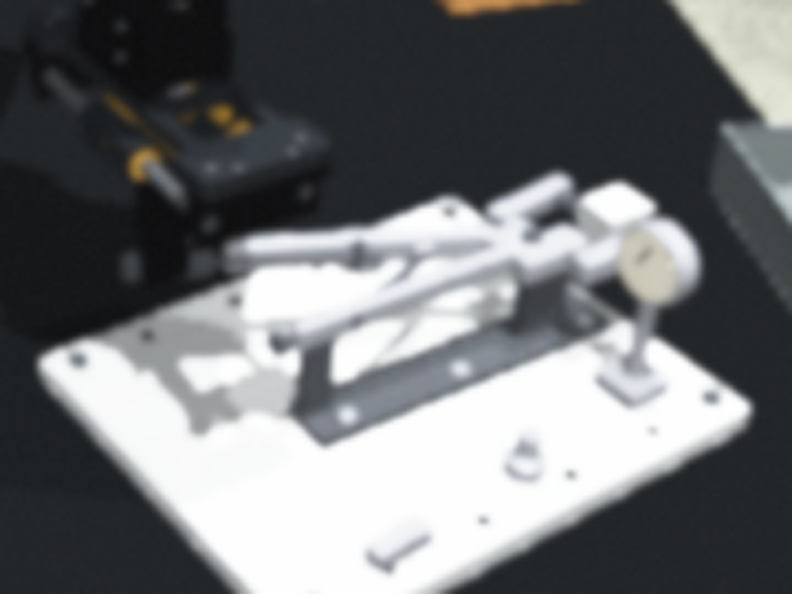

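The pliers have sprung wide open: the moving handle now runs from (235,250). I'll back off and lift clear.

>>> jog_arm(
  series=[
    {"dx":0.004,"dy":-0.009,"dz":0,"rx":0,"ry":0,"rz":0,"gripper":0},
    {"dx":0.004,"dy":-0.009,"dz":0,"rx":0,"ry":0,"rz":0,"gripper":0},
    {"dx":0,"dy":0,"dz":0,"rx":0,"ry":0,"rz":0,"gripper":0},
    {"dx":0,"dy":0,"dz":0.03,"rx":0,"ry":0,"rz":0,"gripper":0},
    {"dx":0,"dy":0,"dz":0.04,"rx":0,"ry":0,"rz":0,"gripper":0},
    {"dx":0,"dy":0,"dz":0.04,"rx":0,"ry":0,"rz":0,"gripper":0},
    {"dx":0,"dy":0,"dz":0.02,"rx":0,"ry":0,"rz":0,"gripper":0},
    {"dx":-0.01,"dy":-0.04,"dz":0,"rx":0,"ry":0,"rz":0,"gripper":0},
    {"dx":-0.01,"dy":-0.04,"dz":0,"rx":0,"ry":0,"rz":0,"gripper":0},
    {"dx":-0.01,"dy":-0.04,"dz":0,"rx":0,"ry":0,"rz":0,"gripper":0},
    {"dx":-0.01,"dy":-0.04,"dz":0,"rx":0,"ry":0,"rz":0,"gripper":0},
    {"dx":0,"dy":0,"dz":0,"rx":0,"ry":0,"rz":0,"gripper":0},
  ],
)

```text
t: 22.05
eef_pos: [456.7, -230.6, 198.5]
tcp_rot: [-1.571, -0.001, -1.138]
ft_force: [-0.2, -0.2, -0.0]
opening: 0.004
```

>>> jog_arm(
  series=[
    {"dx":-0.01,"dy":-0.045,"dz":0,"rx":0,"ry":0,"rz":0,"gripper":0},
    {"dx":-0.01,"dy":-0.045,"dz":0,"rx":0,"ry":0,"rz":0,"gripper":0},
    {"dx":-0.01,"dy":-0.045,"dz":0,"rx":0,"ry":0,"rz":0,"gripper":0},
    {"dx":-0.01,"dy":-0.045,"dz":0,"rx":0,"ry":0,"rz":0,"gripper":0},
    {"dx":-0.01,"dy":-0.045,"dz":0,"rx":0,"ry":0,"rz":0,"gripper":0},
    {"dx":0,"dy":0,"dz":0,"rx":0,"ry":0,"rz":0,"gripper":0},
  ],
)

```text
t: 22.65
eef_pos: [406.4, -455.8, 198.0]
tcp_rot: [-1.571, -0.001, -1.138]
ft_force: [0.7, 1.1, -0.1]
opening: 0.002
```

```bash
python3 -c "
from h import *
rep()
crop('side','pics/s17.png',275,195,455,320,4.4);crop('top','pics/t17.png',305,110,430,230,5)"
```

```text
t 22.65 pliers xy [-352.25 -274.59] z 198.0 Fx 1.13 Fy 0.71 Fz -0.09 open mm 0.17 yaw -1.138
```

View pics/s17.png

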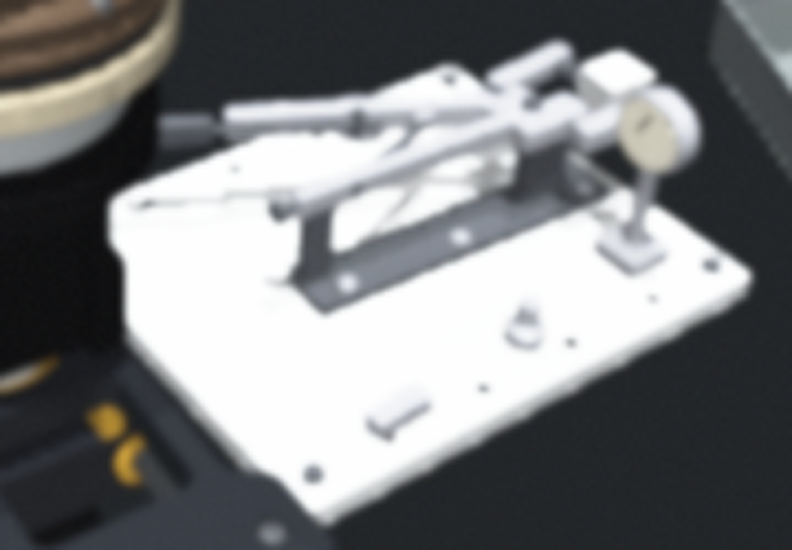

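View pics/t17.png

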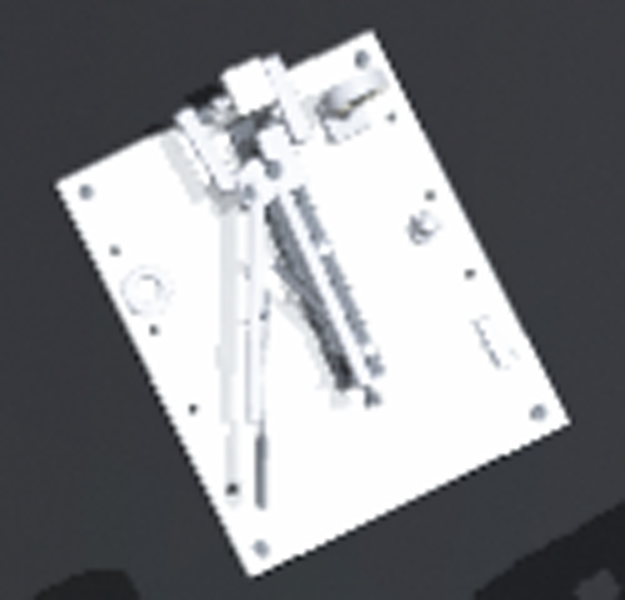

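```bash
python3 -c "
from h import *
a=cv2.imread('pics/top0.png',0).astype(int);b=cv2.imread('pics/t17_f.png',0).astype(int)
print(b[198:210:3,354:360],a[198:210:3,354:360])
d=abs(a-b)[110:230,305:430];ys,xs=np.where(d>25);print(len(xs),sorted(set(zip((ys+110).tolist(),(xs+305).tolist())))[:60])
p=cv2.phaseCorrelate(a[150:192,366:386].astype(float),b[150:192,366:386].astype(float));print(p)
d=np.clip(128+3*(b-a),0,255).astype(np.uint8)[110:230,305:430]
cv2.imwrite('pics/d.png',cv2.resize(d,None,fx=5,fy=5))
"
```

```text
[[254 251 131 130 207 254]
 [254 251 133 136 210 254]
 [254 251 134 149 225 254]
 [254 251 141 148 224 254]] [[254 251 139 149 224 254]
 [254 251  94 148 223 254]
 [254 251  98 148 222 254]
 [254 251 101 148 221 254]]
192 [(129, 346), (129, 347), (130, 346), (130, 347), (131, 347), (131, 348), (132, 347), (132, 348), (135, 347), (136, 347), (144, 357), (145, 358), (148, 363), (161, 369), (162, 359), (162, 363), (164, 370), (165, 370), (171, 354), (171, 373), (172, 354), (172, 357), (172, 373), (173, 354), (174, 357), (175, 354), (175, 357), (176, 357), (180, 371), (180, 379), (181, 373), (181, 377), (181, 379), (182, 378), (190, 354), (194, 357), (195, 356), (197, 356), (200, 356), (201, 356), (202, 356), (203, 356), (204, 356), (205, 356), (206, 356), (207, 352), (207, 356), (208, 352), (208, 356), (209, 356), (210, 356), (211, 356), (211, 429), (212, 426), (212, 429), (213, 424), (213, 426), (213, 427), (213, 428), (213, 429)]
((0.1443787606860969, 0.5827462787955895), 0.9626684951163316)
```

View pics/d.png

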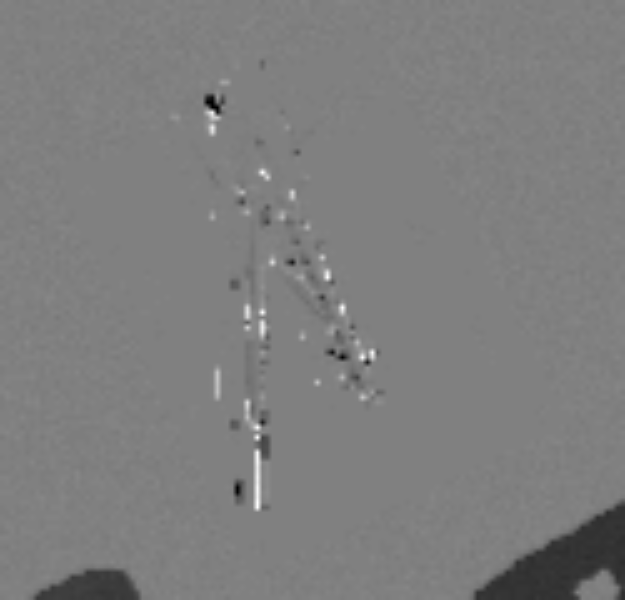

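```bash
python3 -c "
from cell import env
print(env.state()['t'],env.job_done())"
```

```text
the job is handed in; nothing more can be done
22.75 None
```

The dowel is pressed in, the pliers locked by themselves and were then released, and they now stand wide open. I handed the job in at 22.75 s.

**Locking:** I touched off on the fixed handle, then squeezed both handles in small steps, shifting the arm to keep the sideways force balanced. They went over centre and stopped at about 25–26 mm over both handles, against 26 mm expected when locked. With the gripper open and lifted clear, the side picture showed them still locked.

**Release:** I pushed the paddle to +y with shut fingers from its free side, at up to about 2.7 N, without touching the handles. The lock let go and the handle sprang wide open.

**Sideways force:** The net sideways force I read stayed at or below about 7 N, against a slip limit of about 10 N. That peak came during touch-off, when I took one step more than needed. I only read the force at the end of each move, so brief peaks in between were not seen.

**Final checks:**
- The plate, gauges and other things in the final top view are unchanged to within a pixel.
- The handle and paddle differ from the start only at sub-pixel level. That suggests a shove well under the 0.02 rad limit, but I did not measure it directly.
- The fixed-handle contact read up to about 0.3 mm further to −y by the end of the squeeze, about the size of the noise in the readings.
- The dowel spot changed in the pictures, but I could not measure its depth. That it is home is inferred from the handle reaching its stop.

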